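Turn a sheet cover over with a spatula and push it home

TASK

With the spatula, held by its handle, work the blade gently under the aluminium cover that lies ribs up on the low ledge of the wooden jig, tip the cover over the step so that it lands ribs down on the raised deck, and push it on with the blade until it lies square against the cross bar that is clamped on the deck. Never touch the cover with the gripper or force the blade against jig or cover; then stand the spatula on its blade on the bench, clear of the jig, and leave the other things alone.

Things in the scene. Friction and masses are not known exactly. Their poses are not given: they have to be found in the camera images.
- step (a point): Foot of the jig's step, mid-width, on the low ledge's surface, 20 mm above the bench. Axes (the jig's): +x leads from the ledge over the step to the deck, z up. The flat ledge runs from x = -125 mm (open front edge) to x = 0; there an upright step 6 mm high leads to the raised flat deck, which runs on to x = +135 mm.
- jig: Wooden jig, fixed to the bench, 260 x 116 mm; origin on the bench under point step, same axes. Cheeks 10 mm thick along both sides (inner faces y = +-48 mm, x = -90 to +135 mm, tops 36 mm above the bench). A metal cross bar, 14 mm tall, 12 mm thick, is clamped on the deck, its near face anywhere from x = +80 to +110 mm: that is not measured and must be seen or felt. It stays put under 15 N.
- cover_mid (a point): The cover: loose aluminium sheet part, 70 to 130 g, 73 mm long (x) x 80 mm wide (y), 10 mm high. The point is the middle of its 3 mm sheet, 1.5 mm above the smooth underside; z points to the ribbed face (up at the start). Two ribs 7 mm high run along the long edges y = +-40 mm. It starts on the ledge, its front end 2 to 13 mm short of the step.
- lip (a point): Lower edge of the cover's lip at its -x end, mid-width. At both x ends the last 8 mm of the sheet is turned up by 18 degrees to the ribbed side, so this edge stands 2.5 mm above the ledge: a 2 mm blade gets under only if its front edge slides on the ledge, and then wedges the cover up. Turned over, the cover stands on its ribs, the lips' blunt ends 4.5 to 7.5 mm above the deck.
- handle_mid (a point): Spatula, 0.16 kg, standing on its blade; the point is the middle of its upright wooden handle, 73 mm above the bench as it stands. Handle: 28 mm in x, 18 mm in y, 70 mm tall, on a thin neck 36 mm high; pinch it across y. Axes: +x along the blade to its front edge, z up the handle.
- blade_tip (a point): Middle of the blade's front edge, at half its 2 mm thickness. The flat steel blade is 94 mm long, 50 mm wide; the front edge is 75 mm ahead of the handle's axis, the heel 19 mm behind. Underside 73 mm below handle_mid. The blade is slightly springy: its front edge gives 1 mm to some 8 N (more than 15 N counts as forcing it). In the grip the spatula may settle by a millimetre or a degree.
- multimeter: Bystander: dark multimeter, 145 x 70 x 43 mm, lying on the bench; origin under its centre.
- nippers: Bystander: blue-handled nippers, 158 x 62 x 12 mm, lying on the bench; origin under its centre.
- tape: Bystander: black roll of tape, 64 x 62 x 19 mm, lying on the bench; origin under its centre.
Mind the look-alikes: they are no part of the job. What is shaped like the part that bears handle_mid but pink or purple is not meant.

How it is judged (in metres and radians):
On the way, in this order (a step that is already met when the one before it is completed fails the run):
1. the blade's front edge is at least 15 mm under the cover, which still lies low on the ledge (x of blade_tip in the frame of cover_mid between -0.0215 and 0.06 m and y of blade_tip in the frame of cover_mid between -0.04 and 0.04 m and z of blade_tip in the frame of cover_mid between -0.02 and 0 m and angle between cover_mid's own z axis and vertical below 0.35 rad and z of cover_mid in the frame of step below 0.015 m), for 0.05 s.
2. the cover is tipped up by more than 35 degrees while the spatula bears on it (angle between cover_mid's own z axis and vertical above 0.6 rad and contact force between spatula and cover above 0.05 N), for 0.04 s.
3. the turned cover is pushed against the cross bar with at least 1.5 N, by the spatula (angle between cover_mid's own z axis and vertical above 3 rad and contact force between stop_c0 and cover above 1.5 N and contact force between spatula and cover above 1 N), for 0.1 s.
At the end, for the whole second after the job is handed in: The cover lies flat (within 4.5 degrees), ribs down and at rest on the raised deck, its end within 3 mm of the cross bar and its middle within 12 mm of the jig's centre line; the spatula stands upright on its blade on the bench (within 6 degrees), at rest, touching neither jig nor cover (angle between cover_mid's own z axis and vertical above 3.06 rad and x of stop_c0 in the frame of cover_mid between -0.0455 and -0.03 m and y of cover_mid in the frame of step between -0.012 and 0.012 m and z of cover_mid in the frame of step below 0.019 m and linear speed of each of cover, spatula below 0.01 m/s and angle between handle_mid's own z axis and vertical below 0.1 rad and height (world z) of handle_mid below 0.08 m and contact force between spatula and jig below 0.05 N and contact force between spatula and cover below 0.05 N).
It fails at once if the gripper touches the cover (contact force between any of the fingers, the arm and cover above 0.3 N).
It fails at once if the spatula is forced against the jig with more than 15 N (contact force between spatula and jig above 15 N).
It fails at once if the spatula is forced against the cover with more than 15 N (contact force between spatula and cover above 15 N).
It fails at once if a bystander is moved by more than 15 mm (distance of any of multimeter, nippers, tape from where it was at the start of the episode above 0.015 m).
It also fails if it takes over 72 s, if anything falls off the work surface, if the arm or the gripper's body presses on something with over 40 N, if the wrist force passes 120 N, or if a joint passes its speed limit or range.

ROBOT

A 6-joint arm with a two-finger parallel gripper is mounted at the origin on a cart in front of the work surface, level with it; the furniture and walls round the work are solid. World frame = base frame: x ahead of the robot, y to its left, z up, the work surface at z = 0. Lengths are in m, angles in degrees, forces in N, time in s.
With the tool pointing down it reaches from about 0.275 to 0.975 m from the base axis. Payload 8.4 kg.
Tool frame: the origin (TCP) lies where the fingers leave the gripper's body, on its centre line; the fingertips stand 88 mm ahead of it and the grasp point (between the pads) lies 69 mm ahead of it; z points along the fingers, y is the direction in which the jaws open and shut (so a half turn about z gives the same grasp; the last joint's range is limited). The gripper opens to 92 mm and grips with 3 to 60 N. Pads are 20 mm wide; open, the fingers measure 128 mm over their backs; the gripper's body (75 mm by 189 mm) begins 69 mm behind the grasp point.
Start: joints at [72.857, 20.225, 93.587, -0, 66.188, -0.138], TCP at [0.183, 0.598, 0.303] pointing down, gripper open.
Joint ranges: [-150.9, 150.9], [-52.94, 120.26], [3.33, 152.33], [-74.26, 254.26], [0, 154.13], [-172.89, 172.89]. Speed limits (degrees/s): [127.2, 127.2, 159.86, 180, 180, 180].

INTERFACE

Orientations are given as a 3x3 rotation matrix whose columns are the frame's x, y, z axes.
In Python, from plant import read_state, grab_frame, camera_model, job_done, find_in, regions_of gives the robot as it stands.
- The arm moves only by the tool send_rows, never from a script. Its argument "steps" is a list of rows, each an object with "hand": the opening, from -1 (shut) to 1 (fully open); "delta_pos": the shift along the tool's x, y, z in m, a list of three; "delta_rot": the turn, a rotation vector about the tool's x, y, z in degrees, a list of three. A call has 1 to 12 rows; each row shifts and turns the commanded pose from where the row before left it, along the tool's axes as they then stand; what a row does not reach is not made up. A row lasts 1/8 s, in which the tool goes at most 62.5 mm and 10.7 degrees, less where a joint would pass 70% of its speed; a pose out of reach is approached as far as the arm can. A call is refused whole if a number of a shift passes 0.0625 or a number of a turn 10.7, either way. A call with a gripper value outside its range is refused whole. The fingers move at their own pace and stop on an object; "grip_force" is the grip in N (left out, the last holds). Time passes only in rows, so rows that do not move let the fingers close. It gives the time, the measured TCP pose, the force and the opening at its end, in the units of the state.
- read_state(): the state, without advancing time (a new reading comes with each control period).
- grab_frame(name): name is "side" or "top" or "wrist"; returns the picture (400x640x3 uint8, blue, green, red); there is no depth.
- camera_model(name): a dict with "camera_matrix" (3x3 intrinsics, pixels), "pose" (4x4, takes a point from camera to world coordinates). Camera axes: x right, y down, z forward; pixel columns grow to the right and rows downward; lengths in m; the calibration is good to about 2 mm. The wrist camera is an equidistant fisheye: a pixel r from the principal point sees the ray r / f radians off the axis. A picture is of the moment at which its call begins: read the wrist's pose just before it. camera_model takes no time and is no camera call; for the wrist camera it gives the pose at the moment of the call.
- job_done(): hands the job in, once; it reports no verdict.
Trained networks look in the newest picture that a camera, given by its name, has taken for a name from the list of things; names that differ only in an ending like _2 or _b are one class to them, and where a whole thing is asked for, a point or a joint stands for the part that bears it (a point fixed in the world has none). Each returns a list of dicts, best first, with "conf" (0 to 1); they miss things now and then, are a little off and sometimes report something else, mostly with a low value. They report only what shows in the picture. A call takes as long as a camera call. They do not tell look-alikes from the thing itself.
- find_in(camera, target): "xyz" ([x, y, z] in m, in the coordinates of the camera as it stood for that picture, good to about 4 mm: the middle of the surface that is visible of it).
- regions_of(camera, target): "region" (400x640 bool, what is visible of it).
The state is a dict: "time": time; "joint_positions": joint angles; "joint_velocities": joint speeds; "joint_efforts": joint torques, N m; "tcp_pos": TCP position; "ee_rot": TCP orientation; "force": force on the tool from outside, world axes, zero at the start; "torque": the same for the moment, N m; "opening": finger opening in m.
Only numpy, scipy, OpenCV 4.12 (cv2) and the standard library are available. Lean on these libraries where they do the work, as an engineer would, in place of code of your own. Each camera call takes 0.05 s, during which the arm holds its last target.

## Working session

There is one attempt and no reset: what is moved stays moved. The work goes in short steps, Python scripts to look and compute and a tool call to move; the robot and the scene stay as the last step left them, time stands still between calls to the robot, and variables do not carry over. Pictures are saved under pics/ and viewed, and the job is handed in when it is done.

Besides the shell and the picture viewer there is one more tool, called after "Call:" as name(argument=value, ...), one argument or row to a line, values as JSON. send_rows: Moves the arm, as the interface text tells. Its arguments: {"type":"object","properties":{"steps":{"type":"array","items":{"type":"object","properties":{"hand":{"type":"number"},"delta_pos":{"type":"array","items":{"type":"number"}},"delta_rot":{"type":"array","items":{"type":"number"}}}}},"grip_force":{"type":"number"}},"required":["steps"]}

```bash
ls; mkdir -p pics
python3 - <<'E'
from plant import *
import cv2
s=read_state(); print({k:s[k] for k in s})
for n in ['side','top','wrist']:
    im=grab_frame(n); cv2.imwrite(f'pics/{n}0.png',im)
    m=camera_model(n); print(n,m)
E
```

```text
pics
{'time': 0.0, 'joint_positions': array([ 7.28581694e+01,  2.02625112e+01,  9.36289461e+01, -2.08411107e-03,
        6.61887173e+01, -1.37908326e-01]), 'joint_velocities': array([ 0.11050475, -0.01234298,  0.15918322, -0.06847146,  0.01352146,
       -0.12020891]), 'joint_efforts': array([ 2.99327279e-03, -5.93859136e+01, -3.34200382e+01,  6.99589122e-02,
        2.35515414e-02, -1.01719531e-04]), 'tcp_pos': array([0.18267414, 0.59731132, 0.30196432]), 'ee_rot': array([[-9.56289046e-01,  2.92422837e-01, -3.80630026e-04],
       [ 2.92423083e-01,  9.56288098e-01, -1.34695914e-03],
       [-2.98896475e-05, -1.39938727e-03, -9.99999020e-01]]), 'force': array([0.47684883, 1.01867854, 0.2519739 ]), 'torque': array([-0.00362211, -0.02513214, -0.02817652]), 'opening': 0.0917817397494049}
side {'camera_matrix': array([[430.08363575,   0.        , 317.00317807],
       [  0.        , 430.08363575, 201.00548042],
       [  0.        ,   0.        ,   1.        ]]), 'pose': array([[ 0.95300378,  0.13552424, -0.27095566,  1.0273195 ],
       [ 0.30223886, -0.36369685,  0.88112217, -1.6760089
[... 291 characters left out ...]
.        ]]), 'pose': array([[ 0.00521099, -0.99066153,  0.13624453,  0.40643454],
       [-0.99986588, -0.00727719, -0.0146717 , -0.14358031],
       [ 0.01552617, -0.1361498 , -0.99056659,  1.25475065],
       [ 0.        ,  0.        ,  0.        ,  1.        ]])}
wrist {'camera_matrix': array([[309.70691629,   0.        , 318.20240631],
       [  0.        , 309.70691629, 201.71839179],
       [  0.        ,   0.        ,   1.        ]]), 'pose': array([[ 0.29159743,  0.92821131,  0.23107295,  0.11825115],
       [ 0.95654059, -0.28270269, -0.07147933,  0.61749224],
       [-0.00102298,  0.24187385, -0.97030717,  0.38371372],
       [ 0.        ,  0.        ,  0.        ,  1.        ]])}
```

View pics/side0.png

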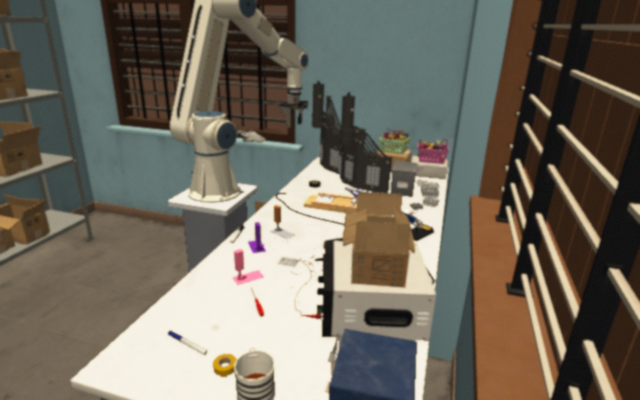

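View pics/top0.png

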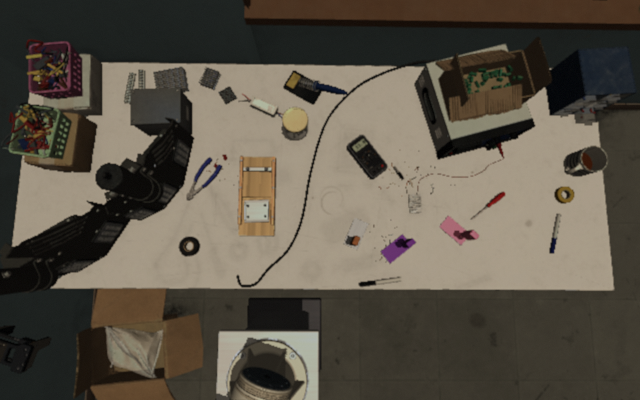

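View pics/wrist0.png

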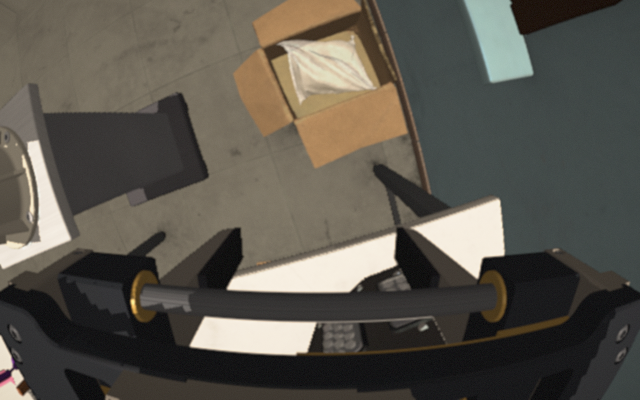

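```bash
cat > h.py <<'E'
import numpy as np, cv2
from plant import *
def proj(m,p):
    T=np.linalg.inv(m['pose']); K=m['camera_matrix']
    c=T[:3,:3]@np.asarray(p,float)+T[:3,3]
    return (K@c)[:2]/c[2]
def ray(m,uv,fish=False):
    K=m['camera_matrix']
    x=(uv[0]-K[0,2])/K[0,0]; y=(uv[1]-K[1,2])/K[1,1]
    if fish:
        r=np.hypot(x,y); d=np.array([np.sin(r)*x/r,np.sin(r)*y/r,np.cos(r)]) if r>0 else np.array([0,0,1.])
    else: d=np.array([x,y,1.])
    return m['pose'][:3,3], m['pose'][:3,:3]@d
def onz(m,uv,z,fish=False):
    o,d=ray(m,uv,fish); return o+d*(z-o[2])/d[2]
def wproj(m,p):
    T=np.linalg.inv(m['pose']); K=m['camera_matrix']
    c=T[:3,:3]@np.asarray(p,float)+T[:3,3]
    th=np.arctan2(np.hypot(c[0],c[1]),c[2]); n=np.hypot(c[0],c[1])
    return np.array([K[0,2]+K[0,0]*th*c[0]/n,K[1,2]+K[1,1]*th*c[1]/n])
E
python3 - <<'E'
from h import *
for n in ['top','side']:
    m=camera_model(n); grab_frame(n); P=m['pose']
    print(n, 'tcp', proj(m,[.18,.6,.3]))
    for t in ['jig','cover_mid','step','lip','handle_mid','blade_tip','multimeter','nippers','tape']:
        r=find_in(n,t)
        print(t,[(round(d['conf'],2),np.round(P[:3,:3]@np.array(d['xyz'])+P[:3,3],3).tolist()) for d in r[:4]])
m=camera_model('top'); im=grab_frame('top')
cv2.imwrite('pics/topc.png',cv2.resize(im[130:270,160:430],None,fx=2.9,fy=2.9,interpolation=cv2.INTER_CUBIC))
E
```

```text
top tcp [  2.1202402  344.04596375]
jig [(0.69, [0.601, 0.044, 0.028])]
cover_mid [(0.82, [0.53, 0.048, 0.023])]
step [(0.69, [0.642, 0.233, 0.008]), (0.57, [0.6, 0.047, 0.028])]
lip [(0.79, [0.538, 0.045, 0.022])]
handle_mid [(0.83, [0.418, -0.414, 0.003]), (0.68, [0.465, -0.612, 0.002]), (0.63, [0.463, -0.275, 0.004]), (0.52, [0.604, 0.048, 0.025])]
blade_tip [(0.84, [0.471, -0.28, 0.005]), (0.54, [0.483, -0.6, -0.002]), (0.36, [0.604, 0.048, 0.027])]
multimeter [(0.95, [0.714, -0.317, 0.035])]
nippers [(0.6, [0.64, 0.232, 0.009])]
tape [(0.6, [0.418, 0.26, 0.02])]
side tcp [293.97794543 109.92458891]
jig [(0.69, [0.586, -0.009, 0.022])]
cover_mid [(0.64, [0.537, 0.06, 0.017])]
step [(0.71, [0.587, -0.01, 0.026])]
lip [(0.4, [0.533, 0.061, 0.021])]
handle_mid [(0.63, [0.463, -0.635, 0.004]), (0.53, [0.445, -0.278, 0.008]), (0.52, [0.431, -0.442, 0.013])]
blade_tip [(0.68, [0.476, -0.611, 0.001])]
multimeter []
nippers []
tape [(0.52, [0.42, 0.245, 0.012])]
```

View pics/topc.png

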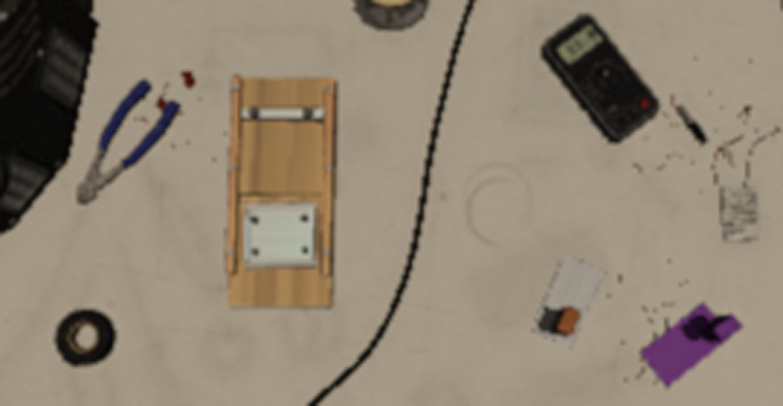

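Run:
```python
from h import *
im=cv2.imread('pics/side0.png'); 
cv2.imwrite('pics/sidec.png',cv2.resize(im[70:270,200:460],None,fx=3,fy=3,interpolation=cv2.INTER_CUBIC))
im=cv2.imread('pics/top0.png'); 
cv2.imwrite('pics/topl.png',cv2.resize(im[80:300,0:300],None,fx=2.6,fy=2.6,interpolation=cv2.INTER_CUBIC))
```

```text
(no output)
```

View pics/sidec.png

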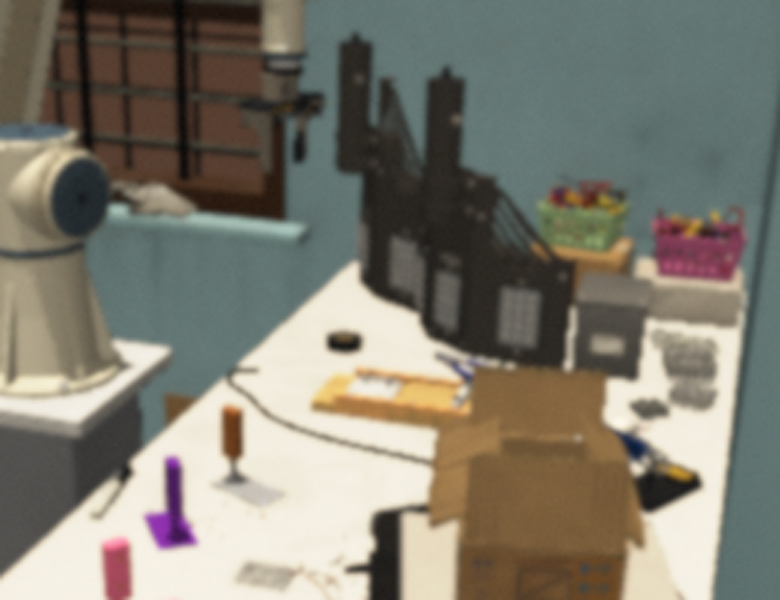

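View pics/topl.png

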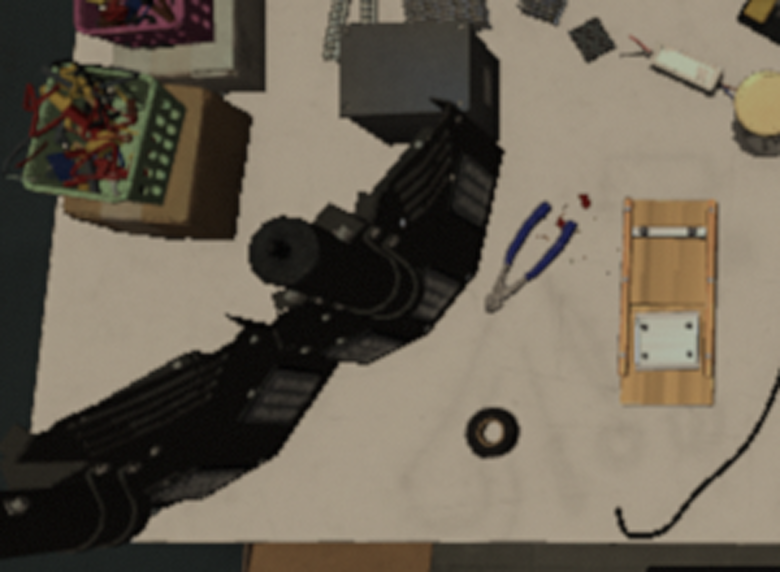

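```bash
cat >> h.py <<'E'
def yawR(psi,pitch=0):
    # tool x = spatula x at heading psi; tool z down. pitch>0: nose (x) down
    c,s=np.cos(np.radians(psi)),np.sin(np.radians(psi))
    R=np.array([[c,s,0],[s,-c,0],[0,0,-1.]])
    from scipy.spatial.transform import Rotation as Ro
    # rotation about tool y
    return R@Ro.from_rotvec([0,np.radians(-pitch),0]).as_matrix()
def plan(p,R,wps,order='shift'):
    """wps: list of (pos,R) per row"""
    from scipy.spatial.transform import Rotation as Ro
    out=[]
    for q,S in wps:
        rv=np.degrees(Ro.from_matrix(R.T@S).as_rotvec())
        d=R.T@(np.asarray(q)-p)
        d=np.round(d,4); rv=np.round(rv,1)
        out.append({"delta_pos":d.tolist(),"delta_rot":rv.tolist()})
        p=p+R@d; R=R@Ro.from_rotvec(np.radians(rv)).as_matrix()
    return out,p,R
E
python3 - <<'E'
from h import *
s=read_state(); p=s['tcp_pos'];R=s['ee_rot']
y0=np.degrees(np.arctan2(R[1,0],R[0,0])); print(y0)
pts=np.array([[.183,.597,.302],[.30,.28,.33],[.45,.05,.36]])
L=np.r_[0,np.cumsum(np.linalg.norm(np.diff(pts,axis=0),axis=1))]
N=16
w=[]
for i in range(1,N+1):
    f=i/N*L[-1]; q=[np.interp(f,L,pts[:,k]) for k in range(3)]
    w.append((q,yawR(y0+(0-y0)*i/N)))
for r in plan(p,R,w)[0]: print(r)
E
```

```text
162.9940773472716
{'delta_pos': [-0.0236, -0.0311, -0.0025], 'delta_rot': [0.0, 0.0, 10.2]}
{'delta_pos': [-0.0282, -0.0259, -0.0032], 'delta_rot': [0.0, 0.0, 10.2]}
{'delta_pos': [-0.0324, -0.0205, -0.0031], 'delta_rot': [0.0, 0.0, 10.2]}
{'delta_pos': [-0.0355, -0.0144, -0.0032], 'delta_rot': [0.0, 0.0, 10.1]}
{'delta_pos': [-0.0375, -0.008, -0.0032], 'delta_rot': [0.0, 0.0, 10.2]}
{'delta_pos': [-0.0383, -0.0013, -0.0032], 'delta_rot': [0.0, -0.0, 10.2]}
{'delta_pos': [-0.0379, 0.0056, -0.0031], 'delta_rot': [0.0, -0.0, 10.2]}
{'delta_pos': [-0.0363, 0.0122, -0.0032], 'delta_rot': [0.0, -0.0, 10.2]}
{'delta_pos': [-0.0327, 0.0197, -0.0034], 'delta_rot': [0.0, -0.0, 10.2]}
{'delta_pos': [-0.0236, 0.0301, -0.0041], 'delta_rot': [0.0, -0.0, 10.2]}
{'delta_pos': [-0.018, 0.0338, -0.0042], 'delta_rot': [0.0, -0.0, 10.2]}
{'delta_pos': [-0.0117, 0.0364, -0.0042], 'delta_rot': [0.0, -0.0, 10.1]}
{'delta_pos': [-0.0051, 0.0378, -0.0042], 'delta_rot': [0.0, -0.0, 10.2]}
{'delta_pos': [0.0017, 0.0382, -0.0041], 'delta_rot': [0.0, -0.0, 10.2]}
{'delta_pos': [0.0084, 0.0373, -0.0042], 'delta_rot': [-0.0, -0.0, 10.2]}
{'delta_pos': [0.0149, 0.0352, -0.0042], 'delta_rot': [-0.0, -0.0, 10.2]}
```

Call:
send_rows(
  steps=[
    {"hand": 1, "delta_pos": [-0.024, -0.031, -0.003], "delta_rot": [0, 0, 10.2]},
    {"hand": 1, "delta_pos": [-0.028, -0.026, -0.003], "delta_rot": [0, 0, 10.2]},
    {"hand": 1, "delta_pos": [-0.032, -0.0205, -0.003], "delta_rot": [0, 0, 10.2]},
    {"hand": 1, "delta_pos": [-0.0355, -0.0145, -0.003], "delta_rot": [0, 0, 10.2]},
    {"hand": 1, "delta_pos": [-0.0375, -0.008, -0.003], "delta_rot": [0, 0, 10.2]},
    {"hand": 1, "delta_pos": [-0.038, -0.001, -0.003], "delta_rot": [0, 0, 10.2]},
    {"hand": 1, "delta_pos": [-0.038, 0.0055, -0.003], "delta_rot": [0, 0, 10.2]},
    {"hand": 1, "delta_pos": [-0.036, 0.012, -0.003], "delta_rot": [0, 0, 10.2]},
  ],
)

```text
time: 2.2
tcp_pos: [0.2888, 0.3089, 0.327]
ee_rot: [[0.155, 0.988, 0.0], [0.988, -0.155, 0.0], [0.0, 0.0, -1.0]]
force: [0.5, 0.6, -0.1]
opening: 0.092
```

Call:
send_rows(
  steps=[
    {"hand": 1, "delta_pos": [-0.0325, 0.02, -0.003], "delta_rot": [0, 0, 10.2]},
    {"hand": 1, "delta_pos": [-0.0235, 0.03, -0.004], "delta_rot": [0, 0, 10.2]},
    {"hand": 1, "delta_pos": [-0.018, 0.034, -0.004], "delta_rot": [0, 0, 10.2]},
    {"hand": 1, "delta_pos": [-0.012, 0.0365, -0.004], "delta_rot": [0, 0, 10.2]},
    {"hand": 1, "delta_pos": [-0.005, 0.038, -0.004], "delta_rot": [0, 0, 10.2]},
    {"hand": 1, "delta_pos": [0.0015, 0.038, -0.004], "delta_rot": [0, 0, 10.2]},
    {"hand": 1, "delta_pos": [0.0085, 0.0375, -0.004], "delta_rot": [0, 0, 10.2]},
    {"hand": 1, "delta_pos": [0.015, 0.035, -0.004], "delta_rot": [0, 0, 10.2]},
    {"hand": 1},
  ],
)

```text
invalid input at $.steps[8]: expected keys hand, delta_pos, delta_rot
```

Run:
```python
from h import *
m=camera_model('wrist'); im=grab_frame('wrist'); cv2.imwrite('pics/w1.png',im); np.save('w1.npy',m['pose'])
P=m['pose']
for t in ['jig','cover_mid','step','lip','handle_mid','blade_tip','nippers','tape']:
    r=find_in('wrist',t)
    print(t,[(round(d['conf'],2),np.round(P[:3,:3]@np.array(d['xyz'])+P[:3,3],3).tolist()) for d in r[:4]])
s=read_state(); print(s['time'],s['tcp_pos'],s['ee_rot'],s['joint_positions'])
```

```text
jig []
cover_mid []
step [(0.65, [0.454, 0.008, 0.014])]
lip []
handle_mid []
blade_tip []
nippers [(0.84, [0.631, 0.241, 0.007])]
tape [(0.62, [0.416, 0.266, 0.016])]
2.65 [0.28830165 0.31070385 0.32655761] [[ 1.47865041e-01  9.89007527e-01 -2.00742640e-04]
 [ 9.89007542e-01 -1.47865059e-01 -7.71163277e-05]
 [-1.05951451e-04 -1.87133176e-04 -9.99999977e-01]] [4.69355924e+01 2.10506549e-01 1.15104263e+02 5.95759371e-03
 6.46963123e+01 5.54362689e+01]
```

View pics/w1.png

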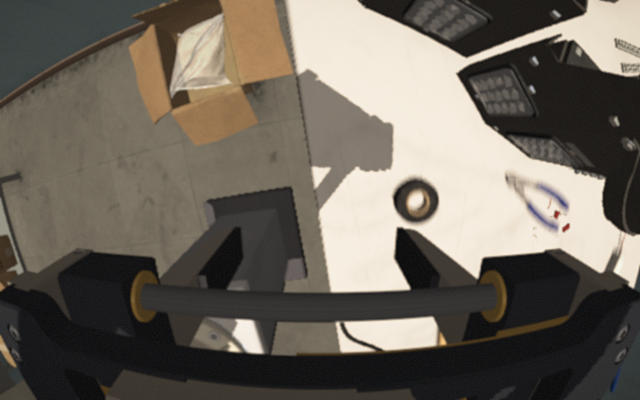

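Call:
send_rows(
  steps=[
    {"hand": 1, "delta_pos": [-0.0325, 0.02, -0.003], "delta_rot": [0, 0, 10.2]},
    {"hand": 1, "delta_pos": [-0.0235, 0.03, -0.004], "delta_rot": [0, 0, 10.2]},
    {"hand": 1, "delta_pos": [-0.018, 0.034, -0.004], "delta_rot": [0, 0, 10.2]},
    {"hand": 1, "delta_pos": [-0.012, 0.0365, -0.004], "delta_rot": [0, 0, 10.2]},
    {"hand": 1, "delta_pos": [-0.005, 0.038, -0.004], "delta_rot": [0, 0, 10.2]},
    {"hand": 1, "delta_pos": [0.0015, 0.038, -0.004], "delta_rot": [0, 0, 10.2]},
    {"hand": 1, "delta_pos": [0.0085, 0.0375, -0.004], "delta_rot": [0, 0, 10.2]},
    {"hand": 1, "delta_pos": [0.015, 0.035, -0.004], "delta_rot": [0, 0, 10.2]},
    {"hand": 1, "delta_pos": [0, 0, 0], "delta_rot": [0, 0, 0]},
  ],
)

```text
time: 3.78
tcp_pos: [0.4505, 0.0492, 0.3577]
ee_rot: [[1.0, -0.006, 0.0], [-0.006, -1.0, -0.0], [0.0, 0.0, -1.0]]
force: [-0.5, 0.2, 0.1]
opening: 0.0921
```

Run:
```python
from h import *
m=camera_model('wrist'); im=grab_frame('wrist'); cv2.imwrite('pics/w2.png',im); np.save('w2.npy',m['pose'])
P=m['pose']
for t in ['jig','cover_mid','step','lip','handle_mid','blade_tip']:
    r=find_in('wrist',t)
    print(t,[(round(d['conf'],2),np.round(P[:3,:3]@np.array(d['xyz'])+P[:3,3],3).tolist()) for d in r[:4]])
s=read_state(); print(s['time'],s['tcp_pos'],s['ee_rot'],s['joint_positions'])
cv2.imwrite('pics/w2c.png',cv2.resize(im[0:250,190:450],None,fx=2.4,fy=2.4,interpolation=cv2.INTER_CUBIC))
```

```text
jig [(0.95, [0.593, 0.045, 0.025])]
cover_mid [(0.65, [0.529, 0.046, 0.024])]
step [(0.92, [0.597, 0.046, 0.024])]
lip [(0.81, [0.535, 0.045, 0.02])]
handle_mid [(0.95, [0.469, -0.61, 0.002]), (0.82, [0.448, -0.267, 0.002]), (0.68, [0.432, -0.42, 0.004])]
blade_tip [(0.87, [0.482, -0.601, 0.003]), (0.81, [0.405, -0.408, 0.002]), (0.78, [0.465, -0.276, 0.006])]
4.125 [0.44880988 0.05091501 0.35763143] [[ 9.99998947e-01 -1.44190432e-03 -1.61626244e-04]
 [-1.44189462e-03 -9.99998959e-01  6.01177205e-05]
 [-1.61712760e-04 -5.98846092e-05 -9.99999985e-01]] [6.27928294e+00 1.20074453e+00 1.09967185e+02 4.75743111e-03
 6.88408983e+01 9.63601801e+01]
```

View pics/w2c.png

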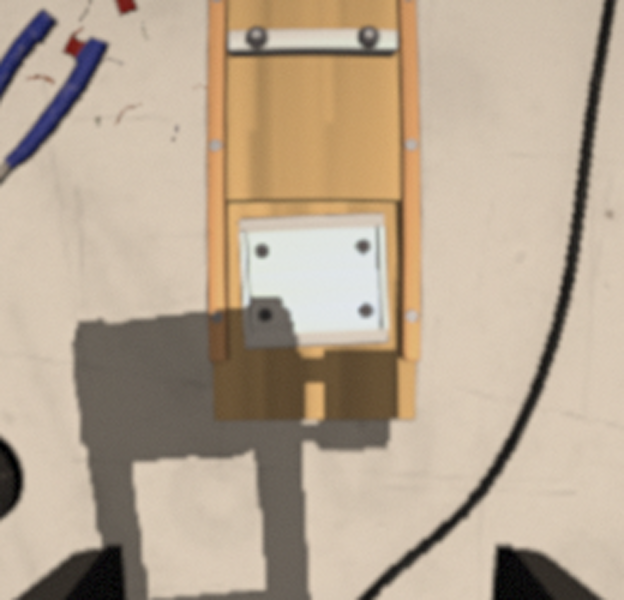

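Run:
```python
from h import *
m=camera_model('wrist'); m['pose']=np.load('w2.npy')
def w(c,z): return np.round(onz(m,(190+c[0]/2.4,c[1]/2.4),z,True)*1000,1)
for n,c,z in [('stepL',(227,200),.026),('stepR',(399,201),.026),('barL',(228,53),.026),('barR',(398,53),.026),('frontL',(214,420),.02),('frontR',(416,418),.02),
 ('cheekL out f',(209,358),.036),('cheekL out b',(209,5),.036),('cheekR out f',(420,358),.036),('cheekR out b',(416,5),.036),
 ('covRL',(246,347),.0255),('covRR',(388,340),.0255),('covFL',(239,220),.0255),('covFR',(385,214),.0255)]: print(n,w(c,z))
```

```text
stepL [576.7  92.9  26. ]
stepR [575.8  -1.7  26. ]
barL [663.9  92.6  26. ]
barR [663.7  -2.4  26. ]
frontL [452.1 102.9  20. ]
frontR [452.8 -13.   20. ]
cheekL out f [489.  102.8  36. ]
cheekL out b [691.1 102.5  36. ]
cheekR out f [488.5 -12.2  36. ]
cheekR out b [690.9 -12.   36. ]
covRL [494.   83.3  25.5]
covRR [497.7   4.3  25.5]
covFL [565.2  86.4  25.5]
covFR [568.3   6.1  25.5]
```

Run:
```python
from h import *
s=read_state(); p=s['tcp_pos'];R=s['ee_rot']
N=6;q=np.array([.40,-.25,.30])
for r in plan(p,R,[(p+(q-p)*i/N,yawR(-25*i/N)) for i in range(1,N+1)])[0]: print(r)
```

```text
{'delta_pos': [-0.0081, 0.0502, 0.0096], 'delta_rot': [-0.0, 0.0, 4.1]}
{'delta_pos': [-0.0044, 0.0506, 0.0096], 'delta_rot': [-0.0, 0.0, 4.2]}
{'delta_pos': [-0.0008, 0.0508, 0.0096], 'delta_rot': [-0.0, 0.0, 4.1]}
{'delta_pos': [0.0029, 0.0507, 0.0096], 'delta_rot': [-0.0, 0.0, 4.2]}
{'delta_pos': [0.0066, 0.0504, 0.0096], 'delta_rot': [-0.0, 0.0, 4.2]}
{'delta_pos': [0.0103, 0.0497, 0.0096], 'delta_rot': [0.0, 0.0, 4.1]}
```

Call:
send_rows(
  steps=[
    {"hand": 1, "delta_pos": [-0.008, 0.05, 0.0095], "delta_rot": [0, 0, 4.2]},
    {"hand": 1, "delta_pos": [-0.0045, 0.0505, 0.0095], "delta_rot": [0, 0, 4.2]},
    {"hand": 1, "delta_pos": [-0.001, 0.051, 0.0095], "delta_rot": [0, 0, 4.2]},
    {"hand": 1, "delta_pos": [0.003, 0.0505, 0.0095], "delta_rot": [0, 0, 4.2]},
    {"hand": 1, "delta_pos": [0.0065, 0.0505, 0.0095], "delta_rot": [0, 0, 4.2]},
    {"hand": 1, "delta_pos": [0.0105, 0.05, 0.0095], "delta_rot": [0, 0, 4.1]},
    {"hand": 1, "delta_pos": [0, 0, 0], "delta_rot": [0, 0, 0]},
  ],
)

```text
time: 5.0
tcp_pos: [0.3982, -0.2526, 0.3001]
ee_rot: [[0.903, -0.43, -0.001], [-0.43, -0.903, -0.0], [-0.001, 0.0, -1.0]]
force: [-0.1, 0.7, -0.3]
opening: 0.0918
```

Run:
```python
from h import *
m=camera_model('wrist'); im=grab_frame('wrist'); cv2.imwrite('pics/w3.png',im); np.save('w3.npy',m['pose'])
P=m['pose']
for t in ['handle_mid','blade_tip']:
    r=find_in('wrist',t)
    print(t,[(round(d['conf'],2),np.round(P[:3,:3]@np.array(d['xyz'])+P[:3,3],3).tolist()) for d in r[:4]])
s=read_state(); print(s['time'],s['tcp_pos'],s['ee_rot'],s['joint_positions'])
cv2.imwrite('pics/w3c.png',cv2.resize(im[0:330,160:480],None,fx=1.8,fy=1.8,interpolation=cv2.INTER_CUBIC))
```

```text
handle_mid [(0.68, [0.462, -0.618, -0.001]), (0.6, [0.459, -0.278, 0.002]), (0.56, [0.424, -0.419, 0.002])]
blade_tip [(0.89, [0.407, -0.406, 0.001]), (0.75, [0.48, -0.603, 0.001]), (0.71, [0.469, -0.282, 0.006])]
5.15 [ 0.39902192 -0.24981997  0.30073538] [[ 9.04490344e-01 -4.26494090e-01 -8.80402123e-05]
 [-4.26494012e-01 -9.04490272e-01  4.53852053e-04]
 [-2.73196734e-04 -3.72956177e-04 -9.99999893e-01]] [-3.22435750e+01  6.44905640e+00  1.11938456e+02  2.19370262e-02
  6.16306297e+01  8.29912686e+01]
```

View pics/w3c.png

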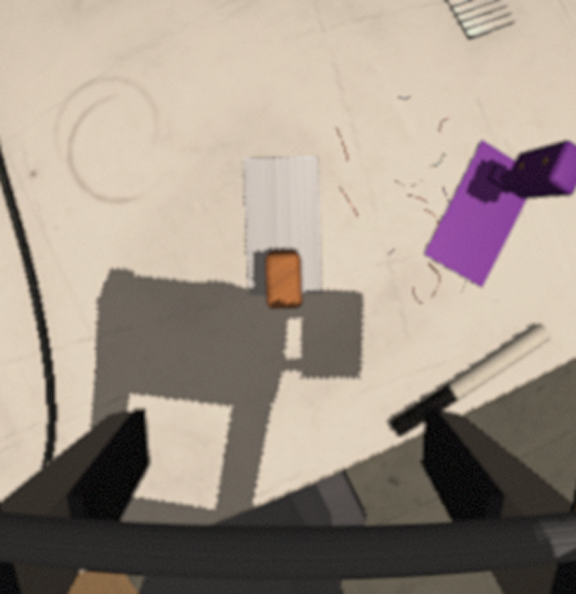

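Run:
```python
from h import *
m=camera_model('wrist'); m['pose']=np.load('w3.npy')
def w(c,z): return np.round(onz(m,(160+c[0]/1.8,c[1]/1.8),z,True)*1000,1)
a=[w(c,.002) for c in [(244,157),(319,155),(322,290),(250,292)]]; print(a)
h=[w(c,.108) for c in [(266,251),(299,251),(301,305),(270,307)]]; print(h, np.mean(h,axis=0))
d=lambda u:np.degrees(np.arctan2(u[1],u[0]))
print(d(a[0]-a[3]),d(a[1]-a[2]),d(a[0]-a[1])-90, d(h[0]-h[3]),d(h[1]-h[2]))
f=(a[0]+a[1])/2; 
for psi in(-26,-27): 
  u=np.array([np.cos(np.radians(psi)),np.sin(np.radians(psi)),0]); print(f, f-75*u)
```

```text
[array([ 514.5, -277.4,    2. ]), array([ 494. , -323.5,    2. ]), array([ 409.5, -286. ,    2. ]), array([ 429.4, -240.9,    2. ])]
[array([ 452.6, -268.2,  108. ]), array([ 445.7, -282.7,  108. ]), array([ 421.1, -272.2,  108. ]), array([ 426.8, -257.9,  108. ])] [ 436.55 -270.25  108.  ]
-23.21484002526953 -23.931025068068777 -23.97401962032974 -21.76311017419984 -23.11420798332686
[ 504.25 -300.45    2.  ] [ 436.84044653 -267.57216399    2.        ]
[ 504.25 -300.45    2.  ] [ 437.42451069 -266.40071252    2.        ]
```

Run:
```python
from h import *
s=read_state(); p=s['tcp_pos'];R=s['ee_rot']
S=yawR(-23.6)
w=[([.436,-.2703,.26],S)]+[([.436,-.2703,z],S) for z in (.22,.18,.155,.142)]
for r in plan(p,R,w)[0]: print(r)
```

```text
{'delta_pos': [0.0422, 0.0028, 0.0407], 'delta_rot': [-0.0, 0.0, -1.6]}
{'delta_pos': [0.0, -0.0, 0.04], 'delta_rot': [-0.0, 0.0, -0.0]}
{'delta_pos': [0.0, -0.0, 0.04], 'delta_rot': [-0.0, 0.0, -0.0]}
{'delta_pos': [0.0, 0.0, 0.025], 'delta_rot': [-0.0, 0.0, -0.0]}
{'delta_pos': [0.0, 0.0, 0.013], 'delta_rot': [-0.0, 0.0, -0.0]}
```

Call:
send_rows(
  steps=[
    {"hand": 1, "delta_pos": [0.042, 0.003, 0.02], "delta_rot": [0, 0, -1.6]},
    {"hand": 1, "delta_pos": [0, 0, 0.02], "delta_rot": [0, 0, 0]},
    {"hand": 1, "delta_pos": [0, 0, 0.04], "delta_rot": [0, 0, 0]},
    {"hand": 1, "delta_pos": [0, 0, 0.04], "delta_rot": [0, 0, 0]},
    {"hand": 1, "delta_pos": [0, 0, 0.025], "delta_rot": [0, 0, 0]},
    {"hand": 1, "delta_pos": [0, 0, 0.0137], "delta_rot": [0, 0, 0]},
    {"hand": 1, "delta_pos": [0, 0, 0], "delta_rot": [0, 0, 0]},
  ],
)

```text
time: 6.02
tcp_pos: [0.4358, -0.2704, 0.1418]
ee_rot: [[0.916, -0.401, -0.001], [-0.401, -0.916, 0.001], [-0.001, -0.0, -1.0]]
force: [-0.1, -0.5, 0.7]
opening: 0.0921
```

Run:
```python
from h import *
m=camera_model('wrist'); im=grab_frame('wrist'); cv2.imwrite('pics/w4.png',im)
s=read_state(); print(s['time'],s['tcp_pos'],s['ee_rot'],s['force'])
```

```text
6.075 [ 0.43615426 -0.27081468  0.14250079] [[ 9.16109622e-01 -4.00927731e-01  3.37380165e-04]
 [-4.00927701e-01 -9.16109685e-01 -1.56934346e-04]
 [ 3.71996568e-04  8.50401046e-06 -9.99999931e-01]] [0.70593541 0.10845478 0.33223254]
```

View pics/w4.png

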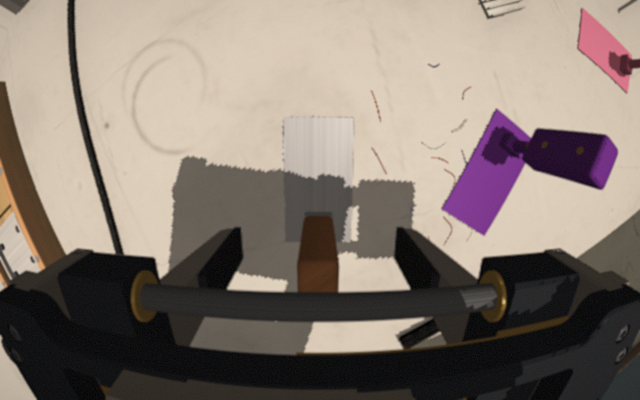

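Call:
send_rows(
  grip_force=55,
  steps=[
    {"hand": -1, "delta_pos": [0, 0, 0], "delta_rot": [0, 0, 0]},
    {"hand": -1, "delta_pos": [0, 0, 0], "delta_rot": [0, 0, 0]},
    {"hand": -1, "delta_pos": [0, 0, 0], "delta_rot": [0, 0, 0]},
    {"hand": -1, "delta_pos": [0, 0, 0], "delta_rot": [0, 0, 0]},
    {"hand": -1, "delta_pos": [0, 0, 0], "delta_rot": [0, 0, 0]},
    {"hand": -1, "delta_pos": [0, 0, 0], "delta_rot": [0, 0, 0]},
    {"hand": -1, "delta_pos": [0, 0, 0], "delta_rot": [0, 0, 0]},
  ],
)

```text
time: 6.95
tcp_pos: [0.4356, -0.2713, 0.142]
ee_rot: [[0.916, -0.402, -0.0], [-0.402, -0.916, -0.0], [-0.0, 0.0, -1.0]]
force: [0.2, 0.3, 0.5]
opening: 0.0243
```

Call:
send_rows(
  steps=[
    {"hand": -1, "delta_pos": [0, 0, 0], "delta_rot": [0, 0, 0]},
    {"hand": -1, "delta_pos": [0, 0, 0], "delta_rot": [0, 0, 0]},
  ],
)

```text
time: 7.2
tcp_pos: [0.4355, -0.2712, 0.1418]
ee_rot: [[0.916, -0.402, -0.0], [-0.402, -0.916, 0.0], [-0.0, -0.0, -1.0]]
force: [-0.3, -0.7, -1.1]
opening: 0.018
```

Run:
```python
from h import *
s=read_state(); p=s['tcp_pos'];R=s['ee_rot']; y0=np.degrees(np.arctan2(R[1,0],R[0,0])); print(y0)
p0=p.copy(); q1=np.array([.40,.0452,.24]); 
w=[(p0+[0,0,.03],R),(p0+[0,0,.08],R)]
a=w[-1][0]
N=7
w+=[(a+(q1-a)*i/N,yawR(y0*(1-i/N))) for i in range(1,N+1)]
w+=[([.4,.0452,.21],yawR(0,2)),([.4,.0452,.185],yawR(0,2))]
for r in plan(p,R,w)[0]: print(r)
```

```text
-23.701189432863153
{'delta_pos': [-0.0, -0.0, -0.03], 'delta_rot': [0.0, 0.0, 0.0]}
{'delta_pos': [-0.0, -0.0, -0.05], 'delta_rot': [0.0, 0.0, 0.0]}
{'delta_pos': [-0.0228, -0.0394, -0.0026], 'delta_rot': [-0.0, 0.0, -3.4]}
{'delta_pos': [-0.0205, -0.0406, -0.0026], 'delta_rot': [-0.0, 0.0, -3.4]}
{'delta_pos': [-0.018, -0.0418, -0.0026], 'delta_rot': [-0.0, 0.0, -3.4]}
{'delta_pos': [-0.0154, -0.0427, -0.0025], 'delta_rot': [-0.0, 0.0, -3.3]}
{'delta_pos': [-0.013, -0.0436, -0.0026], 'delta_rot': [-0.0, 0.0, -3.4]}
{'delta_pos': [-0.0104, -0.0443, -0.0026], 'delta_rot': [-0.0, 0.0, -3.4]}
{'delta_pos': [-0.0078, -0.0448, -0.0026], 'delta_rot': [-0.0, 0.0, -3.4]}
{'delta_pos': [0.0001, -0.0, 0.03], 'delta_rot': [-0.0, -2.0, -0.0]}
{'delta_pos': [0.0008, -0.0, 0.025], 'delta_rot': [-0.0, 0.0, -0.0]}
```

Call:
send_rows(
  steps=[
    {"hand": -1, "delta_pos": [0, 0, -0.03], "delta_rot": [0, 0, 0]},
    {"hand": -1, "delta_pos": [0, 0, -0.05], "delta_rot": [0, 0, 0]},
    {"hand": -1, "delta_pos": [-0.023, -0.0395, -0.0025], "delta_rot": [0, 0, -3.4]},
    {"hand": -1, "delta_pos": [-0.0205, -0.0405, -0.0025], "delta_rot": [0, 0, -3.4]},
    {"hand": -1, "delta_pos": [-0.018, -0.042, -0.0025], "delta_rot": [0, 0, -3.4]},
    {"hand": -1, "delta_pos": [-0.0155, -0.0425, -0.0025], "delta_rot": [0, 0, -3.4]},
    {"hand": -1, "delta_pos": [-0.013, -0.0435, -0.0025], "delta_rot": [0, 0, -3.4]},
    {"hand": -1, "delta_pos": [-0.0105, -0.0445, -0.0025], "delta_rot": [0, 0, -3.4]},
    {"hand": -1, "delta_pos": [-0.008, -0.045, -0.0025], "delta_rot": [0, 0, -3.3]},
    {"hand": -1, "delta_pos": [0, 0, 0.03], "delta_rot": [0, -2, 0]},
    {"hand": -1, "delta_pos": [0, 0, 0.025], "delta_rot": [0, 0, 0]},
    {"hand": -1, "delta_pos": [0, 0, 0], "delta_rot": [0, 0, 0]},
  ],
)

```text
time: 8.7
tcp_pos: [0.3972, 0.0455, 0.1833]
ee_rot: [[0.999, 0.0, -0.039], [0.0, -1.0, -0.0], [-0.039, 0.0, -0.999]]
force: [-0.3, 0.2, -0.9]
opening: 0.0172
```

Run:
```python
from h import *
m=camera_model('wrist'); im=grab_frame('wrist'); cv2.imwrite('pics/w5.png',im); np.save('w5.npy',m['pose'])
s=read_state(); print(s['time'],s['tcp_pos'],s['ee_rot'],s['force'])
cv2.imwrite('pics/w5c.png',cv2.resize(im[0:330,160:480],None,fx=1.8,fy=1.8,interpolation=cv2.INTER_CUBIC))
F=[]
for i in range(6):
    grab_frame('wrist'); F.append(read_state()['force'])
print(np.mean(F,0),np.std(F,0))
```

```text
8.75 [0.39795174 0.04547241 0.18425133] [[ 9.99322238e-01 -4.11571502e-05 -3.68111680e-02]
 [-4.96254729e-05 -9.99999973e-01 -2.29133983e-04]
 [-3.68111575e-02  2.30805457e-04 -9.99322213e-01]] [-0.21008685  0.06340036 -1.06829516]
[ 0.09535642 -0.0653529  -1.83067755] [0.51695647 0.24914562 0.47026517]
```

View pics/w5c.png

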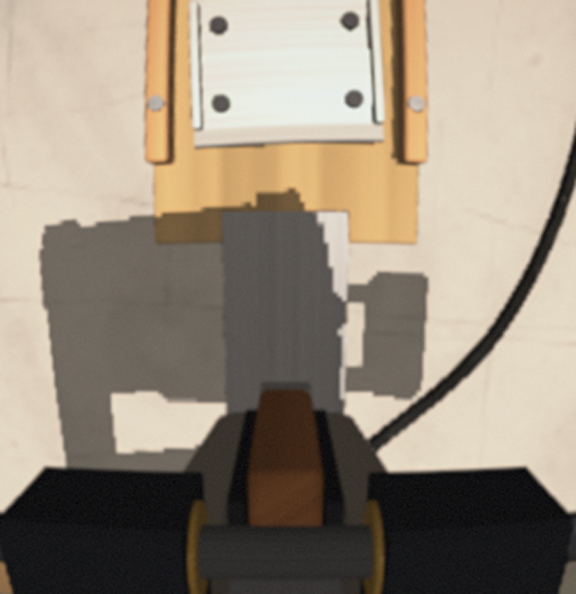

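Call:
send_rows(
  steps=[
    {"hand": -1, "delta_pos": [0, 0, 0.008], "delta_rot": [0, 0, 0]},
    {"hand": -1, "delta_pos": [0, 0, 0.007], "delta_rot": [0, 0, 0]},
    {"hand": -1, "delta_pos": [0, 0, 0.001], "delta_rot": [0, 0, 0]},
    {"hand": -1, "delta_pos": [0, 0, 0], "delta_rot": [0, 0, 0]},
  ],
)

```text
time: 9.55
tcp_pos: [0.3978, 0.0455, 0.1683]
ee_rot: [[0.999, -0.0, -0.035], [-0.0, -1.0, -0.0], [-0.035, 0.0, -0.999]]
force: [-0.1, -0.0, -1.8]
opening: 0.0178
```

```bash
cat >> h.py <<'E'
def ff(n=4,cam='wrist'):
    F=[];Z=[]
    for i in range(n):
        grab_frame(cam); s=read_state(); F.append(s['force']); Z.append(s['tcp_pos'])
    print('t',round(s['time'],2),'F',np.round(np.mean(F,0),2),'tcp',np.round(np.mean(Z,0)*1000,2),'pitch',round(float(np.degrees(np.arcsin(-s['ee_rot'][2,0]))),2),'yaw',round(float(np.degrees(np.arctan2(s['ee_rot'][1,0],s['ee_rot'][0,0]))),2))
E
python3 -c "
from h import *
ff()"
```

```text
t 9.75 F [ 0.61  0.13 -1.62] tcp [397.97  45.52 168.56] pitch 1.98 yaw -0.01
```

Call:
send_rows(
  steps=[
    {"hand": -1, "delta_pos": [0, 0, 0.002], "delta_rot": [0, 0, 0]},
    {"hand": -1, "delta_pos": [0, 0, 0.001], "delta_rot": [0, 0, 0]},
    {"hand": -1, "delta_pos": [0, 0, 0], "delta_rot": [0, 0, 0]},
  ],
)

```text
time: 10.12
tcp_pos: [0.3977, 0.0455, 0.1654]
ee_rot: [[0.999, -0.0, -0.035], [-0.0, -1.0, -0.0], [-0.035, 0.0, -0.999]]
force: [-0.3, -0.9, -1.7]
opening: 0.0181
```

```bash
python3 -c "
from h import *
ff()"
```

```text
t 10.32 F [-0.17 -0.51 -1.32] tcp [397.78  45.51 165.5 ] pitch 2.0 yaw -0.01
```

Call:
send_rows(
  steps=[
    {"hand": -1, "delta_pos": [0, 0, 0.0007], "delta_rot": [0, 0, 0]},
    {"hand": -1, "delta_pos": [0, 0, 0], "delta_rot": [0, 0, 0]},
  ],
)

```text
time: 10.58
tcp_pos: [0.3977, 0.0455, 0.1648]
ee_rot: [[0.999, -0.0, -0.035], [-0.0, -1.0, -0.0], [-0.035, 0.0, -0.999]]
force: [0.6, 0.6, -1.0]
opening: 0.0175
```

```bash
python3 -c "
from h import *
ff()"
```

```text
t 10.78 F [ 0.13  0.2  -1.89] tcp [397.75  45.5  164.81] pitch 2.0 yaw -0.01
```

Call:
send_rows(
  steps=[
    {"hand": -1, "delta_pos": [0, 0, 0.0005], "delta_rot": [0, 0, 0]},
    {"hand": -1, "delta_pos": [0, 0, 0], "delta_rot": [0, 0, 0]},
  ],
)

```text
time: 11.02
tcp_pos: [0.3977, 0.0455, 0.1643]
ee_rot: [[0.999, -0.0, -0.035], [-0.0, -1.0, -0.0], [-0.035, 0.0, -0.999]]
force: [-0.0, -0.1, -2.6]
opening: 0.018
```

```bash
python3 -c "
from h import *
ff()"
```

```text
t 11.22 F [ 0.14  0.13 -1.56] tcp [397.72  45.5  164.31] pitch 2.0 yaw -0.01
```

Call:
send_rows(
  steps=[
    {"hand": -1, "delta_pos": [0, 0, 0.0006], "delta_rot": [0, 0, 0]},
    {"hand": -1, "delta_pos": [0, 0, 0], "delta_rot": [0, 0, 0]},
  ],
)

```text
time: 11.48
tcp_pos: [0.3977, 0.0455, 0.1638]
ee_rot: [[0.999, -0.0, -0.035], [-0.0, -1.0, 0.0], [-0.035, -0.0, -0.999]]
force: [-0.7, 0.7, 1.2]
opening: 0.0179
```

```bash
python3 -c "
from h import *
ff()"
```

```text
t 11.68 F [-0.11  0.06  0.58] tcp [397.76  45.51 163.77] pitch 1.99 yaw -0.0
```

Call:
send_rows(
  steps=[
    {"hand": -1, "delta_pos": [0, 0, 0.0005], "delta_rot": [0, 0, 0]},
    {"hand": -1, "delta_pos": [0, 0, 0], "delta_rot": [0, 0, 0]},
  ],
)

```text
time: 11.92
tcp_pos: [0.3977, 0.0455, 0.1633]
ee_rot: [[0.999, -0.0, -0.035], [-0.0, -1.0, -0.0], [-0.035, 0.0, -0.999]]
force: [-2.3, -0.7, 4.3]
opening: 0.0176
```

```bash
python3 -c "
from h import *
ff()"
```

```text
t 12.12 F [-2.   -0.37  3.72] tcp [397.71  45.51 163.29] pitch 2.0 yaw -0.0
```

Call:
send_rows(
  steps=[
    {"hand": -1, "delta_pos": [0.002, 0, -0.0003], "delta_rot": [0, 0, 0]},
    {"hand": -1, "delta_pos": [0.004, 0, -0.00014], "delta_rot": [0, 0, 0]},
    {"hand": -1, "delta_pos": [0.004, 0, -0.00014], "delta_rot": [0, 0, 0]},
    {"hand": -1, "delta_pos": [0.004, 0, -0.00014], "delta_rot": [0, 0, 0]},
    {"hand": -1, "delta_pos": [0.004, 0, -0.00014], "delta_rot": [0, 0, 0]},
    {"hand": -1, "delta_pos": [0.003, 0, -0.0001], "delta_rot": [0, 0, 0]},
    {"hand": -1, "delta_pos": [0, 0, 0], "delta_rot": [0, 0, 0]},
  ],
)

```text
time: 13.0
tcp_pos: [0.4186, 0.0455, 0.1633]
ee_rot: [[0.999, -0.0, -0.036], [-0.0, -1.0, -0.0], [-0.036, 0.0, -0.999]]
force: [-3.3, -0.6, 4.2]
opening: 0.0179
```

```bash
python3 -c "
from h import *
im=grab_frame('wrist');cv2.imwrite('pics/w6.png',cv2.resize(im[40:240,200:440],None,fx=3,fy=3,interpolation=cv2.INTER_CUBIC))
ff(3)"
```

```text
t 13.2 F [-3.29  0.07  4.32] tcp [418.56  45.47 163.38] pitch 2.02 yaw -0.01
```

View pics/w6.png

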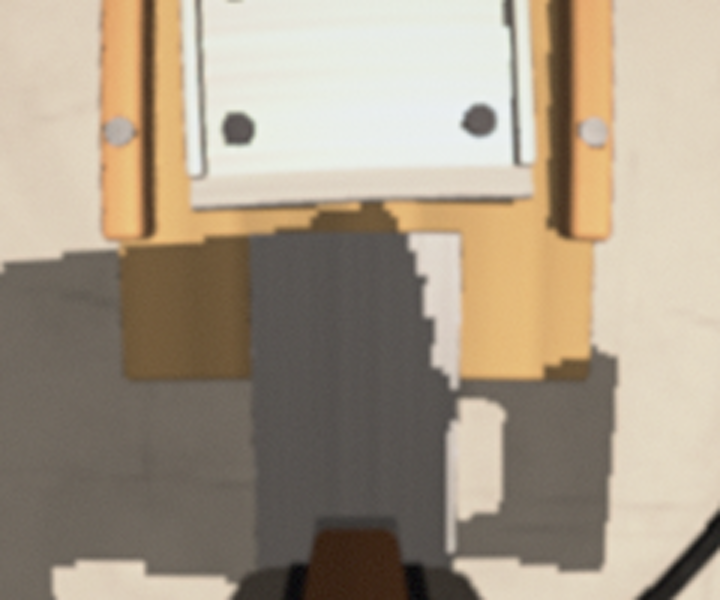

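Call:
send_rows(
  steps=[
    {"hand": -1, "delta_pos": [0.003, 0, -0.0003], "delta_rot": [0, 0, 0]},
    {"hand": -1, "delta_pos": [0.003, 0, -0.0001], "delta_rot": [0, 0, 0]},
    {"hand": -1, "delta_pos": [0.003, 0, -0.0001], "delta_rot": [0, 0, 0]},
    {"hand": -1, "delta_pos": [0.003, 0, -0.0001], "delta_rot": [0, 0, 0]},
    {"hand": -1, "delta_pos": [0, 0, 0], "delta_rot": [0, 0, 0]},
  ],
)

```text
time: 13.82
tcp_pos: [0.4311, 0.0455, 0.1636]
ee_rot: [[0.999, -0.0, -0.035], [-0.0, -1.0, -0.0], [-0.035, 0.0, -0.999]]
force: [-2.9, 0.7, 1.5]
opening: 0.0178
```

```bash
python3 -c "
from h import *
im=grab_frame('wrist');cv2.imwrite('pics/w7.png',cv2.resize(im[40:240,200:440],None,fx=3,fy=3,interpolation=cv2.INTER_CUBIC))
ff(3)"
```

```text
t 14.03 F [-1.01  0.19  0.58] tcp [431.01  45.51 163.66] pitch 1.96 yaw -0.0
```

View pics/w7.png

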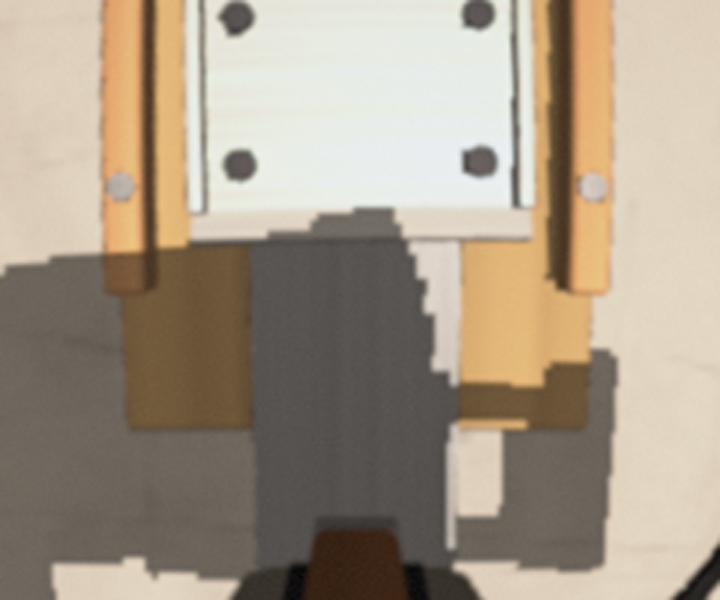

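Call:
send_rows(
  steps=[
    {"hand": -1, "delta_pos": [0.002, 0, -0.0001], "delta_rot": [0, 0, 0]},
    {"hand": -1, "delta_pos": [0.002, 0, -0.0001], "delta_rot": [0, 0, 0]},
    {"hand": -1, "delta_pos": [0.002, 0, -0.0001], "delta_rot": [0, 0, 0]},
    {"hand": -1, "delta_pos": [0.002, 0, -0.0001], "delta_rot": [0, 0, 0]},
  ],
)

```text
time: 14.52
tcp_pos: [0.4388, 0.0455, 0.1637]
ee_rot: [[0.999, -0.0, -0.035], [-0.0, -1.0, -0.0], [-0.035, 0.0, -0.999]]
force: [-1.9, 0.5, 0.8]
opening: 0.0176
```

```bash
python3 -c "
from h import *
im=grab_frame('wrist');cv2.imwrite('pics/w8.png',cv2.resize(im[40:240,200:440],None,fx=3,fy=3,interpolation=cv2.INTER_CUBIC))
ff(3)"
```

```text
t 14.72 F [-2.47 -0.32  1.13] tcp [438.97  45.51 163.72] pitch 1.97 yaw -0.0
```

View pics/w8.png

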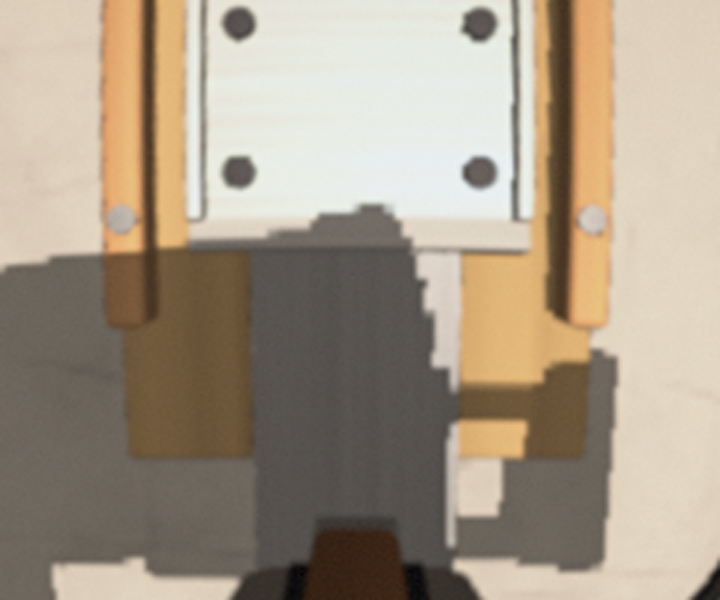

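Call:
send_rows(
  steps=[
    {"hand": -1, "delta_pos": [0.002, 0, -0.0001], "delta_rot": [0, 0, 0]},
    {"hand": -1, "delta_pos": [0.002, 0, -0.0001], "delta_rot": [0, 0, 0]},
    {"hand": -1, "delta_pos": [0.002, 0, -0.0001], "delta_rot": [0, 0, 0]},
    {"hand": -1, "delta_pos": [0.002, 0, -0.0001], "delta_rot": [0, 0, 0]},
  ],
)

```text
time: 15.22
tcp_pos: [0.4471, 0.0455, 0.1639]
ee_rot: [[0.999, -0.0, -0.034], [-0.0, -1.0, 0.0], [-0.034, -0.0, -0.999]]
force: [-0.7, 0.5, -0.1]
opening: 0.018
```

```bash
python3 -c "
from h import *
ff(3)"
```

```text
t 15.38 F [-0.32 -0.14 -0.93] tcp [447.33  45.51 163.92] pitch 1.94 yaw -0.01
```

Call:
send_rows(
  steps=[
    {"hand": -1, "delta_pos": [0.002, 0, -0.0001], "delta_rot": [0, 0, 0]},
    {"hand": -1, "delta_pos": [0.002, 0, -0.0001], "delta_rot": [0, 0, 0]},
    {"hand": -1, "delta_pos": [0.002, 0, -0.0001], "delta_rot": [0, 0, 0]},
    {"hand": -1, "delta_pos": [0.002, 0, -0.0001], "delta_rot": [0, 0, 0]},
  ],
)

```text
time: 15.88
tcp_pos: [0.4548, 0.0455, 0.164]
ee_rot: [[0.999, -0.0, -0.035], [-0.0, -1.0, -0.0], [-0.035, 0.0, -0.999]]
force: [-0.9, -0.5, -0.4]
opening: 0.0177
```

```bash
python3 -c "
from h import *
im=grab_frame('wrist');cv2.imwrite('pics/w9.png',cv2.resize(im[40:240,200:440],None,fx=3,fy=3,interpolation=cv2.INTER_CUBIC))
ff(3)"
```

```text
t 16.07 F [-0.39  0.38 -0.96] tcp [455.08  45.51 163.99] pitch 1.96 yaw -0.01
```

View pics/w9.png

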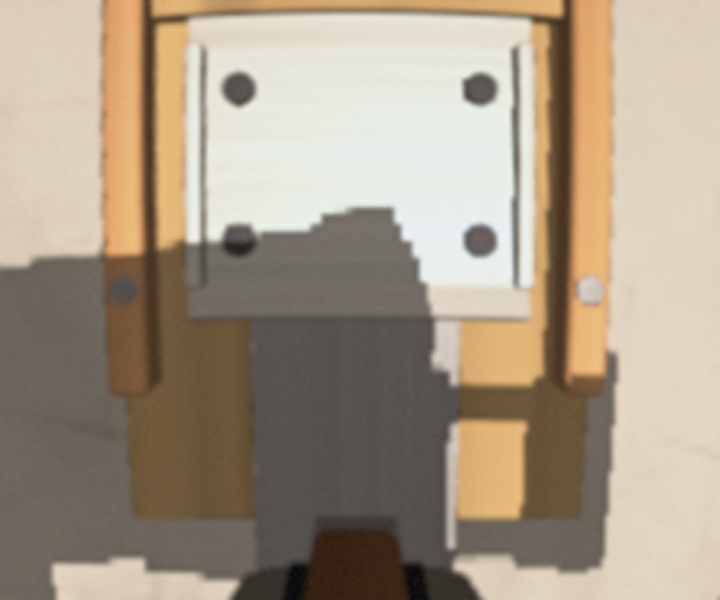

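Run:
```python
import numpy as np
def T(t):
    c,s=np.cos(np.radians(t)),np.sin(np.radians(t))
    if t<=18: return np.array([-8-44*c,44*s])
    if t<=90:
        a=np.radians(t-18); return np.array([-8*np.cos(a)-44*c,8*np.sin(a)+44*s])
    k=np.array([7.5,7.6]); d=np.array([-c,s]); n=np.array([s,c]); return k-10*n+44*d
prev=T(0)
for i,t in enumerate(range(5,121,5)):
    p=T(t); d=p-prev; prev=p
    print(t,np.round(p,1),'tool',np.round([d[0]*.9994-d[1]*.035,-.035*d[0]-.9994*d[1]],1))
```

```text
5 [-51.8   3.8] tool [ 0.  -3.8]
10 [-51.3   7.6] tool [ 0.4 -3.8]
15 [-50.5  11.4] tool [ 0.7 -3.8]
20 [-49.3  15.3] tool [ 1. -4.]
25 [-47.8  19.6] tool [ 1.4 -4.3]
30 [-45.9  23.7] tool [ 1.7 -4.2]
35 [-43.7  27.6] tool [ 2.1 -4. ]
40 [-41.1  31.3] tool [ 2.4 -3.8]
45 [-38.2  34.7] tool [ 2.8 -3.6]
50 [-35.1  37.9] tool [ 3.1 -3.3]
55 [-31.6  40.9] tool [ 3.3 -3. ]
60 [-27.9  43.5] tool [ 3.6 -2.7]
65 [-24.1  45.7] tool [ 3.8 -2.4]
70 [-20.   47.7] tool [ 4.  -2.1]
75 [-15.7  49.2] tool [ 4.2 -1.7]
80 [-11.4  50.4] tool [ 4.3 -1.3]
85 [-7.  51.2] tool [ 4.4 -1. ]
90 [-2.5 51.6] tool [ 4.5 -0.6]
95 [ 1.4 52.3] tool [ 3.8 -0.8]
100 [ 5.3 52.7] tool [ 3.9 -0.5]
105 [ 9.2 52.7] tool [ 3.9 -0.2]
110 [13.2 52.4] tool [3.9 0.2]
115 [17.  51.7] tool [3.9 0.5]
120 [20.8 50.7] tool [3.8 0.9]
```

Call:
send_rows(
  steps=[
    {"hand": -1, "delta_pos": [0, 0, -0.0038], "delta_rot": [0, 0, 0]},
    {"hand": -1, "delta_pos": [0.0004, 0, -0.0038], "delta_rot": [0, 0, 0]},
    {"hand": -1, "delta_pos": [0.0007, 0, -0.0038], "delta_rot": [0, 0, 0]},
    {"hand": -1, "delta_pos": [0.001, 0, -0.004], "delta_rot": [0, 0, 0]},
    {"hand": -1, "delta_pos": [0.0014, 0, -0.0043], "delta_rot": [0, 0, 0]},
    {"hand": -1, "delta_pos": [0.0017, 0, -0.0042], "delta_rot": [0, 0, 0]},
  ],
)

```text
time: 16.82
tcp_pos: [0.4609, 0.0455, 0.188]
ee_rot: [[0.999, -0.0, -0.035], [-0.0, -1.0, 0.0], [-0.035, -0.0, -0.999]]
force: [-0.1, 0.8, -2.7]
opening: 0.0177
```

```bash
python3 -c "
from h import *
im=grab_frame('wrist');cv2.imwrite('pics/w10.png',cv2.resize(im[40:240,200:440],None,fx=3,fy=3,interpolation=cv2.INTER_CUBIC))
im=grab_frame('side');cv2.imwrite('pics/s10.png',cv2.resize(im[140:240,250:400],None,fx=5,fy=5,interpolation=cv2.INTER_CUBIC))
ff(2)"
```

```text
t 17.02 F [ 0.    0.71 -2.19] tcp [460.85  45.49 187.8 ] pitch 2.0 yaw -0.0
```

View pics/w10.png

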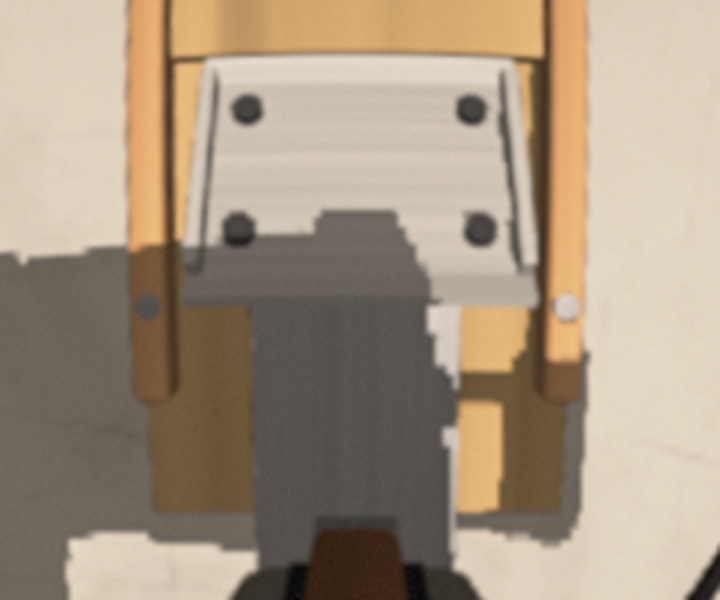

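View pics/s10.png

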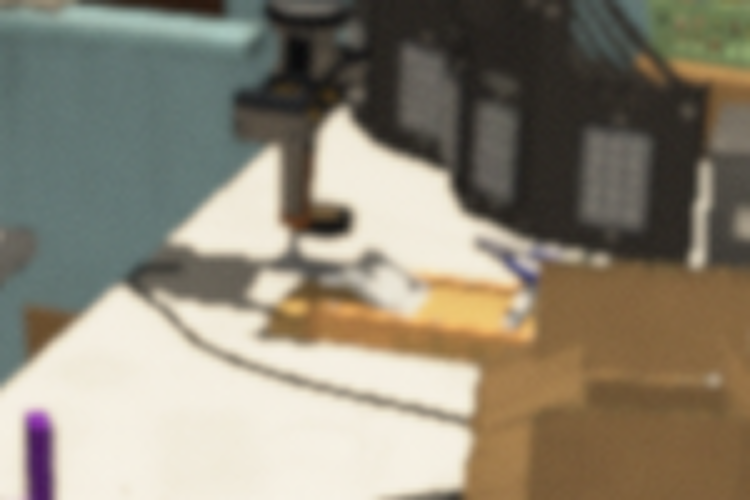

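Call:
send_rows(
  steps=[
    {"hand": -1, "delta_pos": [0.0021, 0, -0.004], "delta_rot": [0, 0, 0]},
    {"hand": -1, "delta_pos": [0.0024, 0, -0.0038], "delta_rot": [0, 0, 0]},
    {"hand": -1, "delta_pos": [0.0028, 0, -0.0036], "delta_rot": [0, 0, 0]},
    {"hand": -1, "delta_pos": [0.0031, 0, -0.0033], "delta_rot": [0, 0, 0]},
    {"hand": -1, "delta_pos": [0.0033, 0, -0.003], "delta_rot": [0, 0, 0]},
    {"hand": -1, "delta_pos": [0.0036, 0, -0.0027], "delta_rot": [0, 0, 0]},
    {"hand": -1, "delta_pos": [0.0038, 0, -0.0024], "delta_rot": [0, 0, 0]},
  ],
)

```text
time: 17.9
tcp_pos: [0.483, 0.0455, 0.2099]
ee_rot: [[0.999, -0.0, -0.035], [-0.0, -1.0, 0.0], [-0.035, -0.0, -0.999]]
force: [-0.3, -0.8, -1.4]
opening: 0.0176
```

```bash
python3 -c "
from h import *
im=grab_frame('wrist');cv2.imwrite('pics/w11.png',cv2.resize(im[40:240,200:440],None,fx=3,fy=3,interpolation=cv2.INTER_CUBIC))
im=grab_frame('side');cv2.imwrite('pics/s11.png',cv2.resize(im[140:240,250:400],None,fx=5,fy=5,interpolation=cv2.INTER_CUBIC))
ff(2)"
```

```text
t 18.1 F [ 0.08  0.03 -1.59] tcp [482.82  45.5  209.77] pitch 2.01 yaw -0.01
```

View pics/w11.png

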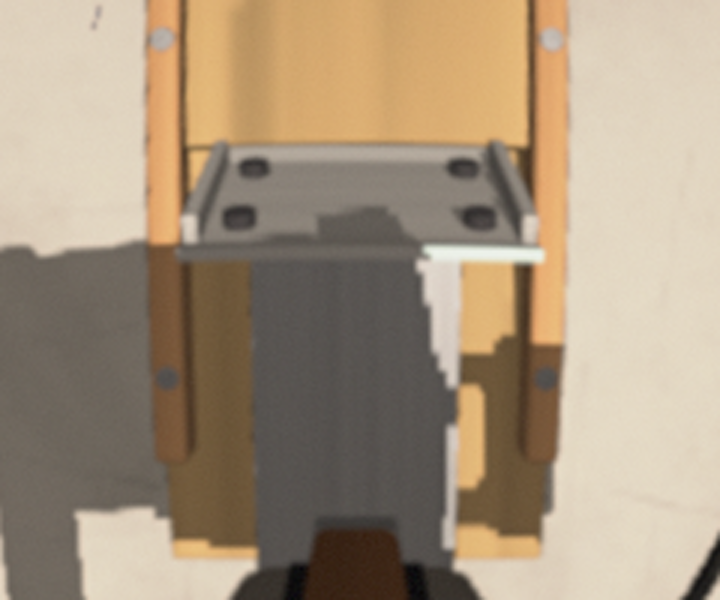

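View pics/s11.png

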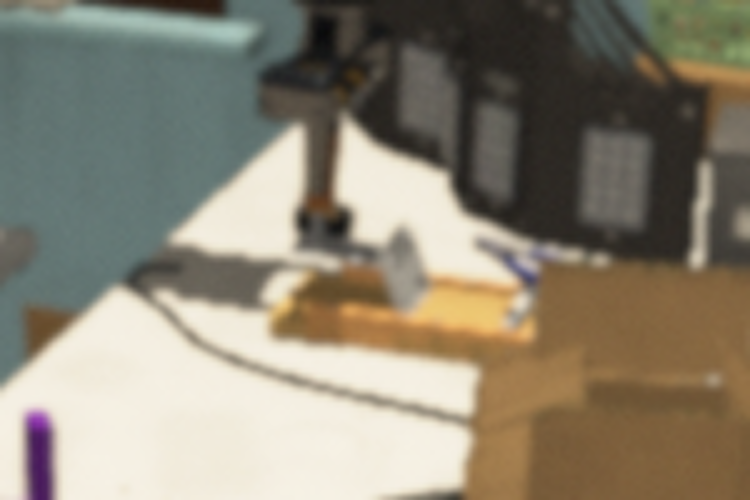

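Tipping well (about 65°), hinge still on the step. On to about 100°.

Call:
send_rows(
  steps=[
    {"hand": -1, "delta_pos": [0.004, 0, -0.0021], "delta_rot": [0, 0, 0]},
    {"hand": -1, "delta_pos": [0.0042, 0, -0.0017], "delta_rot": [0, 0, 0]},
    {"hand": -1, "delta_pos": [0.0043, 0, -0.0013], "delta_rot": [0, 0, 0]},
    {"hand": -1, "delta_pos": [0.0044, 0, -0.001], "delta_rot": [0, 0, 0]},
    {"hand": -1, "delta_pos": [0.0045, 0, -0.0006], "delta_rot": [0, 0, 0]},
  ],
)

```text
time: 18.73
tcp_pos: [0.5047, 0.0455, 0.2157]
ee_rot: [[0.999, -0.0, -0.035], [-0.0, -1.0, 0.0], [-0.035, -0.0, -0.999]]
force: [-0.7, 0.5, -2.5]
opening: 0.0178
```

```bash
python3 -c "
from h import *
im=grab_frame('wrist');cv2.imwrite('pics/w12.png',cv2.resize(im[40:240,200:440],None,fx=3,fy=3,interpolation=cv2.INTER_CUBIC))
ff(2)"
```

```text
t 18.88 F [-0.37 -0.69 -1.64] tcp [504.72  45.5  215.71] pitch 2.0 yaw -0.01
```

View pics/w12.png

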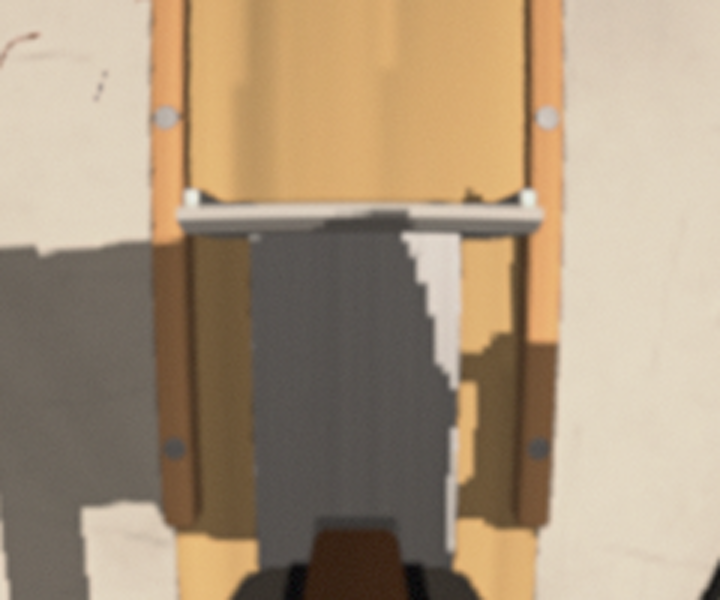

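Call:
send_rows(
  steps=[
    {"hand": -1, "delta_pos": [0.0035, 0, -0.0005], "delta_rot": [0, 0, 0]},
    {"hand": -1, "delta_pos": [0.0035, 0, -0.0004], "delta_rot": [0, 0, 0]},
    {"hand": -1, "delta_pos": [0.0035, 0, -0.0002], "delta_rot": [0, 0, 0]},
    {"hand": -1, "delta_pos": [0.0035, 0, 0], "delta_rot": [0, 0, 0]},
  ],
)

```text
time: 19.38
tcp_pos: [0.5186, 0.0455, 0.2163]
ee_rot: [[0.999, -0.0, -0.035], [-0.0, -1.0, -0.0], [-0.035, 0.0, -0.999]]
force: [-0.2, -0.3, -2.3]
opening: 0.0176
```

```bash
python3 -c "
from h import *
im=grab_frame('wrist');cv2.imwrite('pics/w13.png',cv2.resize(im[40:240,200:440],None,fx=3,fy=3,interpolation=cv2.INTER_CUBIC))
ff(2)"
```

```text
t 19.52 F [-0.36  0.21 -2.39] tcp [518.63  45.49 216.27] pitch 2.0 yaw -0.01
```

View pics/w13.png

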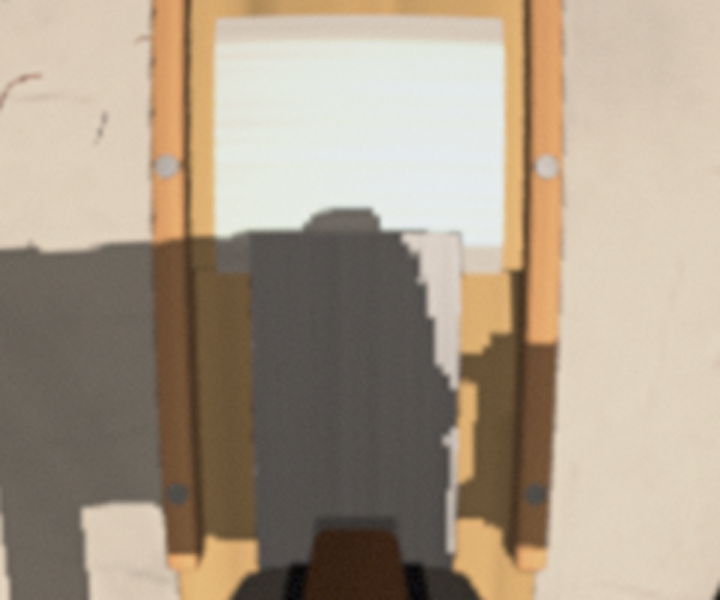

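Run:
```python
from h import *
m=camera_model('wrist')
def w(c,z): return np.round(onz(m,(200+c[0]/3,40+c[1]/3),z,True)*1000,1)
print(w((217,273),.0335),w((502,271),.0335),w((217,17),.0335),w((502,17),.0335))
p=np.array([478.6,45.5,216.3]);q=[478.6,45.5,175.1]
R=yawR(0,2); s=read_state(); 
r,_,_=plan(s['tcp_pos'],s['ee_rot'],[([.4986,.0455,.2163],R),([.4786,.0455,.2163],R),([.4786,.0455,.195],R),([.4786,.0455,.1751],R)]); print(r)
```

```text
[576.2  84.5  33.5] [576.9   4.1  33.5] [649.9  84.2  33.5] [650.1   4.6  33.5]
[{'delta_pos': [-0.0199, -0.0, 0.0006], 'delta_rot': [-0.0, 0.0, -0.0]}, {'delta_pos': [-0.02, -0.0, 0.0007], 'delta_rot': [-0.0, 0.0, -0.0]}, {'delta_pos': [0.0008, -0.0, 0.0213], 'delta_rot': [-0.0, 0.0, -0.0]}, {'delta_pos': [0.0007, -0.0, 0.0199], 'delta_rot': [-0.0, 0.0, -0.0]}]
```

Call:
send_rows(
  steps=[
    {"hand": -1, "delta_pos": [-0.02, 0, 0.0007], "delta_rot": [0, 0, 0]},
    {"hand": -1, "delta_pos": [-0.02, 0, 0.0007], "delta_rot": [0, 0, 0]},
    {"hand": -1, "delta_pos": [0.0007, 0, 0.021], "delta_rot": [0, 0, 0]},
    {"hand": -1, "delta_pos": [0.0007, 0, 0.02], "delta_rot": [0, 0, 0]},
    {"hand": -1, "delta_pos": [0, 0, 0], "delta_rot": [0, 0, 0]},
  ],
)

```text
time: 20.15
tcp_pos: [0.4773, 0.0454, 0.1743]
ee_rot: [[0.999, -0.0, -0.038], [-0.0, -1.0, -0.0], [-0.038, 0.0, -0.999]]
force: [0.0, -0.3, -1.3]
opening: 0.0179
```

```bash
python3 -c "
from h import *
im=grab_frame('wrist');cv2.imwrite('pics/w14.png',cv2.resize(im[0:240,200:440],None,fx=2.5,fy=2.5,interpolation=cv2.INTER_CUBIC))
ff(3)"
```

```text
t 20.35 F [ 0.28 -0.46 -2.07] tcp [478.61  45.53 175.85] pitch 1.94 yaw -0.0
```

View pics/w14.png

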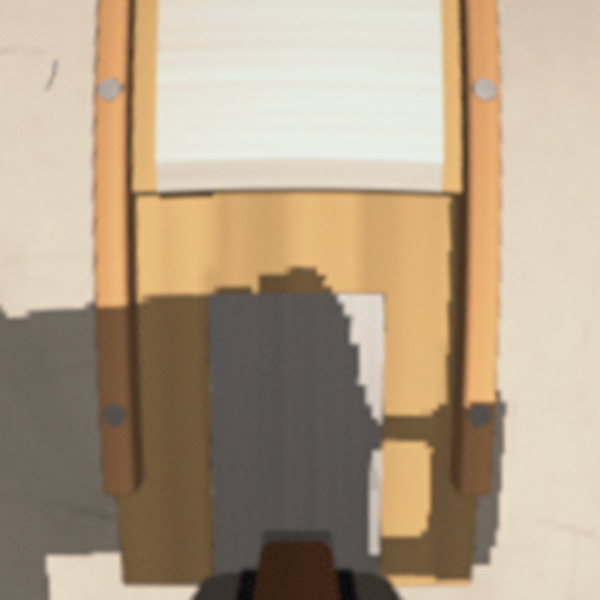

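Call:
send_rows(
  steps=[
    {"hand": -1, "delta_pos": [0.008, 0, 0.0004], "delta_rot": [0, 0, 0]},
    {"hand": -1, "delta_pos": [0.008, 0, -0.0003], "delta_rot": [0, 0, 0]},
    {"hand": -1, "delta_pos": [0.007, 0, -0.0002], "delta_rot": [0, 0, 0]},
    {"hand": -1, "delta_pos": [0.002, 0, -0.0001], "delta_rot": [0, 0, 0]},
    {"hand": -1, "delta_pos": [0.002, 0, -0.0001], "delta_rot": [0, 0, 0]},
    {"hand": -1, "delta_pos": [0.002, 0, -0.0001], "delta_rot": [0, 0, 0]},
    {"hand": -1, "delta_pos": [0.002, 0, -0.0001], "delta_rot": [0, 0, 0]},
    {"hand": -1, "delta_pos": [0.002, 0, -0.0001], "delta_rot": [0, 0, 0]},
  ],
)

```text
time: 21.35
tcp_pos: [0.5112, 0.0455, 0.1747]
ee_rot: [[0.999, -0.0, -0.035], [-0.0, -1.0, -0.0], [-0.035, 0.0, -0.999]]
force: [-0.8, -0.8, -0.7]
opening: 0.0182
```

```bash
python3 -c "
from h import *
im=grab_frame('wrist');cv2.imwrite('pics/w15.png',cv2.resize(im[0:240,200:440],None,fx=2.5,fy=2.5,interpolation=cv2.INTER_CUBIC))
ff(3)"
```

```text
t 21.55 F [-0.09 -0.23 -1.63] tcp [511.39  45.5  174.71] pitch 1.99 yaw -0.0
```

View pics/w15.png

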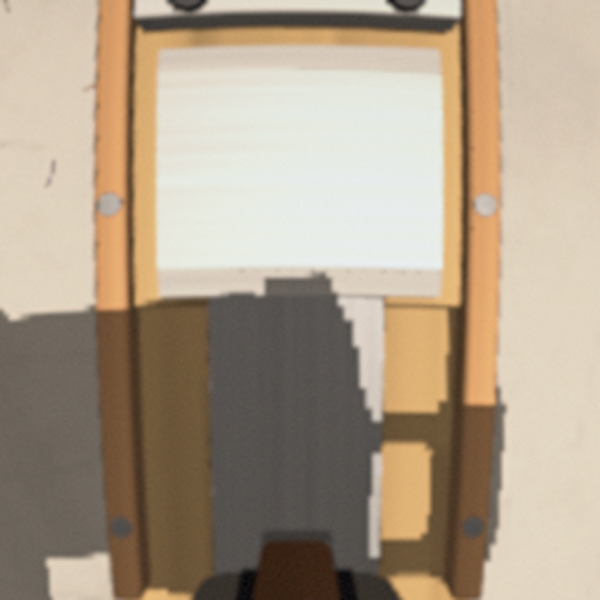

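Call:
send_rows(
  steps=[
    {"hand": -1, "delta_pos": [0.002, 0, -0.0001], "delta_rot": [0, 0, 0]},
    {"hand": -1, "delta_pos": [0.002, 0, -0.0001], "delta_rot": [0, 0, 0]},
    {"hand": -1, "delta_pos": [0.002, 0, -0.0001], "delta_rot": [0, 0, 0]},
  ],
)

```text
time: 21.92
tcp_pos: [0.5174, 0.0455, 0.1748]
ee_rot: [[0.999, -0.0, -0.035], [-0.0, -1.0, -0.0], [-0.035, 0.0, -0.999]]
force: [-0.3, 0.5, -2.1]
opening: 0.0175
```

```bash
python3 -c "
from h import *
im=grab_frame('wrist');cv2.imwrite('pics/w16.png',cv2.resize(im[0:240,200:440],None,fx=2.5,fy=2.5,interpolation=cv2.INTER_CUBIC))
ff(3)"
```

```text
t 22.12 F [ 0.23 -0.89 -1.41] tcp [517.54  45.5  174.84] pitch 1.98 yaw -0.01
```

View pics/w16.png

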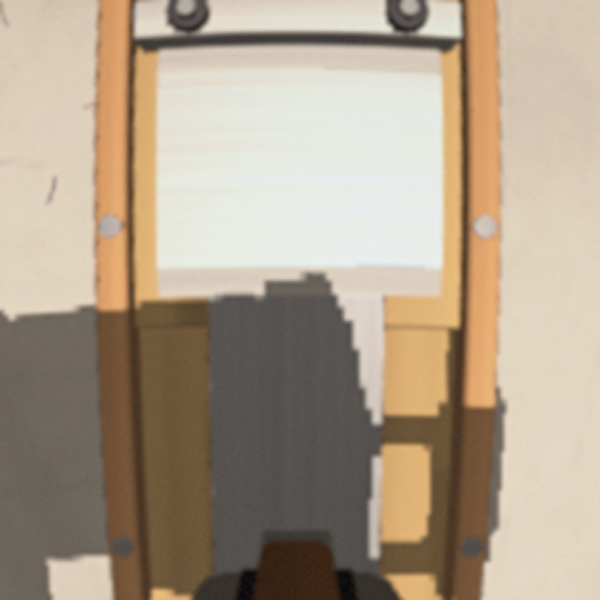

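Call:
send_rows(
  steps=[
    {"hand": -1, "delta_pos": [0.001, 0, 0], "delta_rot": [0, 0, 0]},
    {"hand": -1, "delta_pos": [0.0005, 0, 0], "delta_rot": [0, 0, 0]},
    {"hand": -1, "delta_pos": [0, 0, 0], "delta_rot": [0, 0, 0]},
  ],
)

```text
time: 22.5
tcp_pos: [0.5187, 0.0455, 0.1747]
ee_rot: [[0.999, -0.0, -0.035], [-0.0, -1.0, -0.0], [-0.035, 0.0, -0.999]]
force: [-1.3, 0.1, -2.0]
opening: 0.0178
```

```bash
python3 -c "
from h import *
ff(3)"
```

```text
t 22.65 F [-0.86 -0.24 -1.39] tcp [518.73  45.49 174.73] pitch 2.0 yaw -0.01
```

Call:
send_rows(
  steps=[
    {"hand": -1, "delta_pos": [0.001, 0, 0], "delta_rot": [0, 0, 0]},
    {"hand": -1, "delta_pos": [0, 0, 0], "delta_rot": [0, 0, 0]},
  ],
)

```text
time: 22.9
tcp_pos: [0.5196, 0.0455, 0.1746]
ee_rot: [[0.999, -0.0, -0.036], [-0.0, -1.0, -0.0], [-0.036, 0.0, -0.999]]
force: [-1.7, -0.0, -0.7]
opening: 0.018
```

```bash
python3 -c "
from h import *
ff(3)"
```

```text
t 23.05 F [-2.21  0.3  -1.31] tcp [519.55  45.48 174.63] pitch 2.03 yaw -0.01
```

Call:
send_rows(
  steps=[
    {"hand": -1, "delta_pos": [0.0007, 0, 0], "delta_rot": [0, 0, 0]},
    {"hand": -1, "delta_pos": [0, 0, 0], "delta_rot": [0, 0, 0]},
  ],
)

```text
time: 23.3
tcp_pos: [0.5199, 0.0455, 0.1745]
ee_rot: [[0.999, -0.0, -0.036], [-0.0, -1.0, -0.0], [-0.036, 0.0, -0.999]]
force: [-4.1, 0.7, 0.0]
opening: 0.0173
```

```bash
python3 -c "
from h import *
im=grab_frame('wrist');cv2.imwrite('pics/w17.png',cv2.resize(im[0:240,200:440],None,fx=2.5,fy=2.5,interpolation=cv2.INTER_CUBIC))
ff(3)"
```

```text
t 23.5 F [-5.08  0.35 -0.07] tcp [519.92  45.47 174.51] pitch 2.07 yaw -0.01
```

View pics/w17.png

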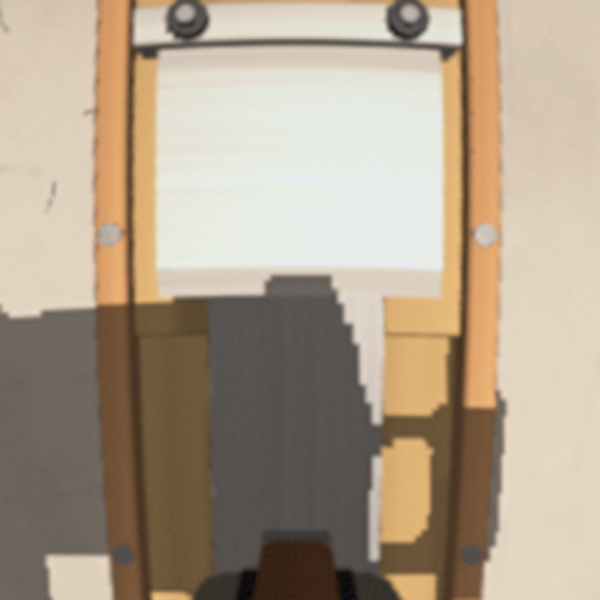

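Call:
send_rows(
  steps=[
    {"hand": -1, "delta_pos": [-0.003, 0, 0.0001], "delta_rot": [0, 0, 0]},
    {"hand": -1, "delta_pos": [-0.015, 0, 0], "delta_rot": [0, 0, 0]},
    {"hand": -1, "delta_pos": [-0.03, 0, 0], "delta_rot": [0, 0, 0]},
    {"hand": -1, "delta_pos": [0, 0, -0.05], "delta_rot": [0, 0, 0]},
    {"hand": -1, "delta_pos": [0, 0, -0.05], "delta_rot": [0, 2, 0]},
    {"hand": -1, "delta_pos": [0, 0, 0], "delta_rot": [0, 0, 0]},
  ],
)

```text
time: 24.25
tcp_pos: [0.4774, 0.0457, 0.2799]
ee_rot: [[1.0, -0.0, 0.009], [-0.0, -1.0, 0.001], [0.009, -0.001, -1.0]]
force: [-0.3, -0.0, -1.9]
opening: 0.0172
```

Run:
```python
from h import *
m=camera_model('wrist')
im=grab_frame('wrist');cv2.imwrite('pics/w18.png',cv2.resize(im[0:240,200:440],None,fx=2.5,fy=2.5,interpolation=cv2.INTER_CUBIC)); np.save('w18.npy',m['pose'])
ff(2)
s=read_state();p=s['tcp_pos'];q=np.array([.43,-.26,.27])
N=6
for r in plan(p,s['ee_rot'],[(p+(q-p)*i/N,yawR(0)) for i in range(1,N+1)])[0]: print(r)
```

```text
t 24.4 F [-0.09 -0.83 -1.31] tcp [475.32  45.47 275.85] pitch 0.05 yaw -0.0
{'delta_pos': [-0.0075, 0.0509, 0.0009], 'delta_rot': [0.0, 0.1, -0.0]}
{'delta_pos': [-0.0075, 0.0509, 0.0009], 'delta_rot': [0.0, -0.0, -0.0]}
{'delta_pos': [-0.0076, 0.0509, 0.0009], 'delta_rot': [0.0, -0.0, -0.0]}
{'delta_pos': [-0.0075, 0.0509, 0.0009], 'delta_rot': [0.0, -0.0, -0.0]}
{'delta_pos': [-0.0075, 0.0509, 0.0009], 'delta_rot': [0.0, -0.0, -0.0]}
{'delta_pos': [-0.0075, 0.051, 0.0009], 'delta_rot': [0.0, -0.0, -0.0]}
```

View pics/w18.png

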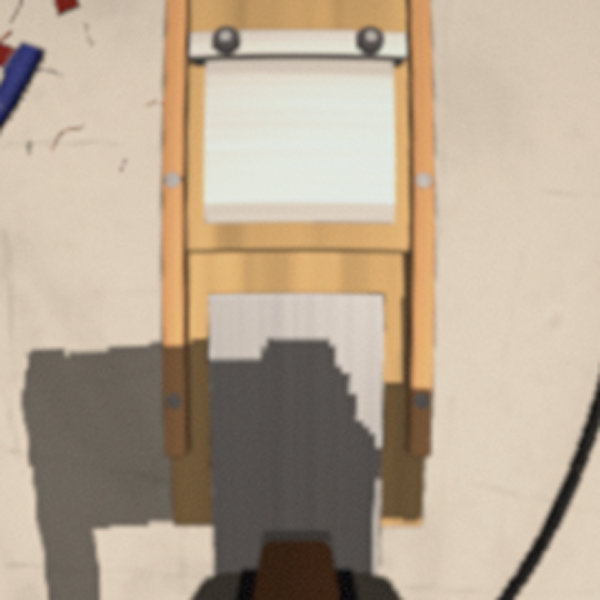

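Cover lies square against the bar (far end at crop row 60, bar face 57). Now the spatula goes back to the bench.

Call:
send_rows(
  steps=[
    {"hand": -1, "delta_pos": [-0.0075, 0.051, 0.001], "delta_rot": [0, 0, 0]},
    {"hand": -1, "delta_pos": [-0.0075, 0.051, 0.001], "delta_rot": [0, 0, 0]},
    {"hand": -1, "delta_pos": [-0.0075, 0.051, 0.001], "delta_rot": [0, 0, 0]},
    {"hand": -1, "delta_pos": [-0.0075, 0.051, 0.001], "delta_rot": [0, 0, 0]},
    {"hand": -1, "delta_pos": [-0.0075, 0.051, 0.001], "delta_rot": [0, 0, 0]},
    {"hand": -1, "delta_pos": [-0.0075, 0.051, 0.001], "delta_rot": [0, 0, 0]},
    {"hand": -1, "delta_pos": [0, 0, 0.045], "delta_rot": [0, 0, 0]},
    {"hand": -1, "delta_pos": [0, 0, 0.045], "delta_rot": [0, 0, 0]},
    {"hand": -1, "delta_pos": [0, 0, 0.025], "delta_rot": [0, 0, 0]},
    {"hand": -1, "delta_pos": [0, 0, 0.005], "delta_rot": [0, 0, 0]},
    {"hand": -1, "delta_pos": [0, 0, 0], "delta_rot": [0, 0, 0]},
  ],
)

```text
time: 25.78
tcp_pos: [0.4307, -0.2603, 0.1498]
ee_rot: [[1.0, -0.0, -0.001], [-0.0, -1.0, 0.001], [-0.001, -0.001, -1.0]]
force: [0.7, 0.2, -1.8]
opening: 0.0178
```

Run:
```python
from h import *
im=grab_frame('wrist');cv2.imwrite('pics/w19.png',im)
ff(3)
```

```text
t 25.98 F [ 0.21  0.17 -1.25] tcp [ 431.47 -260.73  151.06] pitch -0.09 yaw 0.0
```

View pics/w19.png

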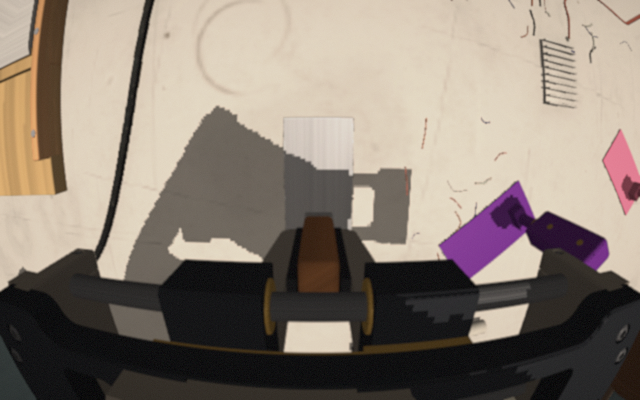

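Call:
send_rows(
  steps=[
    {"hand": -1, "delta_pos": [0, 0, 0.006], "delta_rot": [0, 0, 0]},
    {"hand": -1, "delta_pos": [0, 0, 0.002], "delta_rot": [0, 0, 0]},
    {"hand": -1, "delta_pos": [0, 0, 0.0005], "delta_rot": [0, 0, 0]},
    {"hand": -1, "delta_pos": [0, 0, 0], "delta_rot": [0, 0, 0]},
  ],
)

```text
time: 26.48
tcp_pos: [0.4309, -0.2605, 0.1417]
ee_rot: [[1.0, -0.0, -0.0], [-0.0, -1.0, 0.0], [-0.0, -0.0, -1.0]]
force: [-0.6, -0.7, -1.2]
opening: 0.0176
```

Run:
```python
from h import *
ff(3)
```

```text
t 26.62 F [-0.47  0.2  -1.54] tcp [ 430.97 -260.52  141.73] pitch -0.0 yaw -0.01
```

Call:
send_rows(
  steps=[
    {"hand": -1, "delta_pos": [0, 0, 0.0005], "delta_rot": [0, 0, 0]},
    {"hand": -1, "delta_pos": [0, 0, 0], "delta_rot": [0, 0, 0]},
  ],
)

```text
time: 26.88
tcp_pos: [0.4311, -0.2605, 0.1417]
ee_rot: [[1.0, -0.0, 0.0], [-0.0, -1.0, -0.0], [0.0, 0.0, -1.0]]
force: [-2.0, 1.1, 5.7]
opening: 0.0174
```

Run:
```python
from h import *
ff(3)
```

```text
t 27.02 F [-2.01  0.9   6.4 ] tcp [ 431.03 -260.52  141.67] pitch -0.01 yaw -0.0
```

Call:
send_rows(
  steps=[
    {"hand": -1, "delta_pos": [0, 0, -0.0003], "delta_rot": [0, 0, 0]},
    {"hand": -0.4, "delta_pos": [0, 0, 0], "delta_rot": [0, 0, 0]},
    {"hand": -0.2, "delta_pos": [0, 0, 0], "delta_rot": [0, 0, 0]},
    {"hand": 0.4, "delta_pos": [0, 0, 0], "delta_rot": [0, 0, 0]},
    {"hand": 1, "delta_pos": [0, 0, 0], "delta_rot": [0, 0, 0]},
    {"hand": 1, "delta_pos": [0, 0, 0], "delta_rot": [0, 0, 0]},
    {"hand": 1, "delta_pos": [0, 0, 0], "delta_rot": [0, 0, 0]},
    {"hand": 1, "delta_pos": [0, 0, 0], "delta_rot": [0, 0, 0]},
  ],
)

```text
time: 28.02
tcp_pos: [0.431, -0.2605, 0.1415]
ee_rot: [[1.0, -0.0, -0.0], [-0.0, -1.0, 0.0], [-0.0, -0.0, -1.0]]
force: [1.2, -0.7, -0.2]
opening: 0.0846
```

Call:
send_rows(
  steps=[
    {"hand": 1, "delta_pos": [0, 0, -0.02], "delta_rot": [0, 0, 0]},
    {"hand": 1, "delta_pos": [0, 0, -0.04], "delta_rot": [0, 0, 0]},
    {"hand": 1, "delta_pos": [0, 0, -0.05], "delta_rot": [0, 0, 0]},
    {"hand": 1, "delta_pos": [0, 0, -0.05], "delta_rot": [0, 0, 0]},
    {"hand": 1, "delta_pos": [-0.02, -0.05, -0.03], "delta_rot": [0, 0, 0]},
    {"hand": 1, "delta_pos": [-0.02, -0.06, 0], "delta_rot": [0, 0, 0]},
    {"hand": 1, "delta_pos": [0, -0.06, 0], "delta_rot": [0, 0, 0]},
    {"hand": 1, "delta_pos": [0, -0.06, 0], "delta_rot": [0, 0, 0]},
    {"hand": 1, "delta_pos": [0, 0, 0], "delta_rot": [0, 0, 0]},
  ],
)

```text
time: 29.15
tcp_pos: [0.3908, -0.0278, 0.3317]
ee_rot: [[1.0, 0.006, 0.0], [0.006, -1.0, 0.001], [0.0, -0.001, -1.0]]
force: [0.2, -0.5, -0.4]
opening: 0.0918
```

Run:
```python
from h import *
m=camera_model('wrist');im=grab_frame('wrist');cv2.imwrite('pics/w20.png',im); np.save('w20.npy',m['pose'])
im=grab_frame('side');cv2.imwrite('pics/s20.png',cv2.resize(im[140:280,200:400],None,fx=4,fy=4,interpolation=cv2.INTER_CUBIC))
im=grab_frame('top');cv2.imwrite('pics/t20.png',cv2.resize(im[130:270,160:430],None,fx=2.9,fy=2.9,interpolation=cv2.INTER_CUBIC))
ff(1)
```

```text
t 29.35 F [-0.05  0.21 -0.11] tcp [391.29 -32.   331.51] pitch 0.0 yaw -0.05
```

View pics/w20.png

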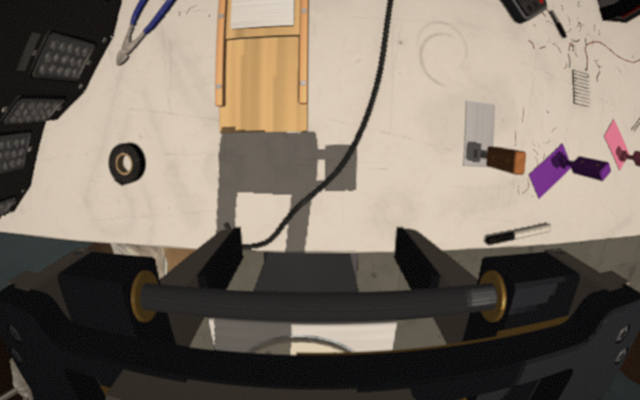

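View pics/s20.png

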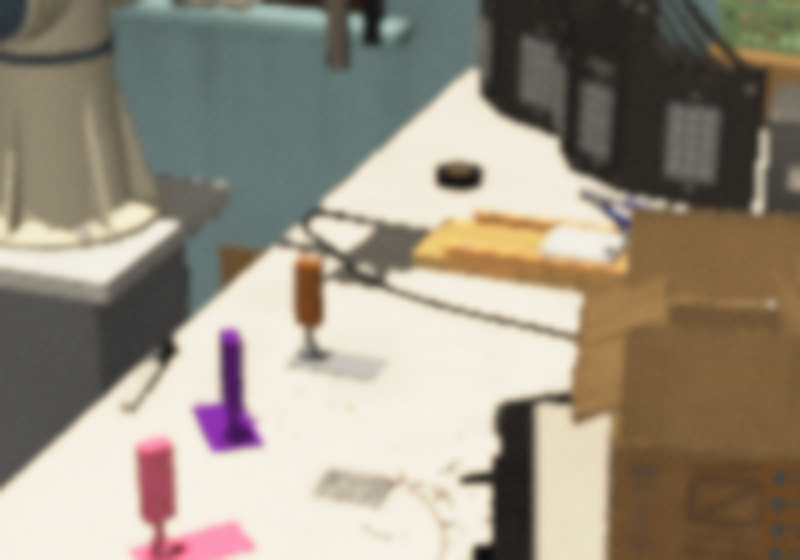

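View pics/t20.png

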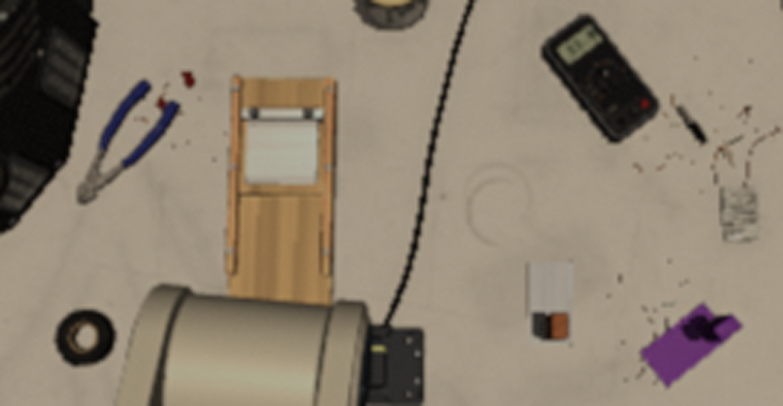

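Run:
```python
from h import *
m=camera_model('wrist'); m['pose']=np.load('w18.npy')
w=lambda c,z: np.round(onz(m,(200+c[0]/2.5,c[1]/2.5),z,True)*1000,1)
print('near',w((205,221),.0335),w((395,221),.0335),'bar bottom',w((300,61),.026),'bar top near',w((300,55),.040),'far', w((206,62),.0335),w((394,61),.0335))
job_done()
```

```text
near [588.2  84.2  33.5] [588.4   4.2  33.5] bar bottom [662.4  44.2  26. ] bar top near [660.3  44.3  40. ] far [660.1  84.4  33.5] [660.8   4.   33.5]
the job is handed in; nothing more can be done
```

The cover now lies ribs down on the deck, square against the cross bar. The spatula stands on its blade on the bench, clear of the jig. I handed the job in at about 29 s of the 72 s; no verdict was reported.

- **Tipping:** I gripped the wooden spatula and slid the blade along the ledge with a few newtons of downward force. It went about 20 mm under the cover, and I tipped the cover over the step in an arc. Only the blade touched the cover.
- **Pushing:** I pushed the turned cover up to the bar with about 5 N measured at the wrist.
- **Cover position:** The last wrist pictures put the cover's near edge at x = 588.3 mm and its far end within about 2–3 mm of the bar's near face. The difference is near the camera's 2 mm calibration error. Since the push was felt through to the bar, I take the cover as touching it. The cover's middle is about 1 mm off the jig's centre line, and the near edge is square to within 0.2 mm.
- **Spatula and bystanders:** The side and top pictures show the spatula upright and alone on the bench. The multimeter, nippers and tape are where they started.

No check failed. One move call was refused because a row lacked some of its keys, and I sent it again.

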